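Make up two phone-repair kits

ROBOT

A 6-joint arm with a two-finger parallel gripper is mounted at the origin on the work surface. World frame = base frame: x ahead of the robot, y to its left, z up, the work surface at z = 0. Lengths are in mm, angles in rad, forces in N, time in s.
With the tool pointing down it reaches from about 325 to 1000 mm from the base axis. Payload 5.1 kg.
Tool frame: the origin (TCP) lies on the centre line of the jaws, within the pads' length; the fingertips stand 19 mm ahead of it and the grasp point (between the pads) is the TCP; z points along the fingers, y is the line along which they close (so a half turn about z gives the same grasp; the last joint's range is limited). The gripper opens to 85 mm and grips with 20 to 120 N. Pads are 22 mm wide; open, the fingers measure 114 mm over their backs; the gripper's body (76 mm by 85 mm) begins 54 mm behind the grasp point. The pads swing forward as they close: fully open they stand 13 mm farther back than shut.
Start: joints at [-1.277, 0.124, 1.65, -0, 1.367, -0.083], TCP at [239.133, -604.401, 250.322] pointing down, gripper open.
Joint ranges: [-2.61, 2.61], [-1.02, 2.33], [0.03, 2.71], [-1.35, 4.49], [0.32, 2.68], [-2.91, 2.91]. Speed limits (rad/s): [2.57, 2.57, 3.14, 3.14, 3.14, 3.14].

INTERFACE

Orientations are given as [roll, pitch, yaw] about the fixed x, y, z axes, in that order (R = Rz(yaw) Ry(pitch) Rx(roll)).
In Python, from workcell import ctrl, vision gives the robot as it stands.
- The arm moves only by the tool servo_tool, never from a script. Its argument "deltas" is a list of rows, each an object with "dp": the shift along the tool's x, y, z in units of 0.15 m (1.0 is 0.15 m), a list of three; "delta_rot": the turn, a rotation vector about the tool's x, y, z in units of pi/2 rad (1.0 is pi/2 rad), a list of three; "grip": the opening, from 0 (shut) to 1 (fully open). In form: [{"dp": [x, y, z], "delta_rot": [rx, ry, rz], "grip": grip}, ...]. A call has 1 to 5 rows; each row is the pose to reach, as a shift and turn from the pose commanded when the call began, along the tool's axes at that moment; what a row does not reach only later rows make up. A row lasts 1/12 s, in which the tool goes at most 41.7 mm and 7.16 degrees, less where a joint would pass 70% of its speed; a pose out of reach is approached as far as the arm can. A call with a number of a shift or a turn outside -1 to 1 is refused whole. A call with a gripper value outside its range is refused whole. The fingers move at their own pace and stop on an object; "newtons" is the grip in N (left out, the last holds). Time passes only in rows, so rows that repeat a pose let the fingers close. It gives the time, the measured TCP pose, the force, the opening and the grip force at its end, in the units of the state.
- ctrl.read_state(): the state, without advancing time (a new reading comes with each control period).
- vision.grab_frame(name): name is "scene" or "top" or "wrist"; returns a dict with "pixels" (384x512x3 uint8, red, green, blue), "range_z" (384x512 float32, mm along the optical axis (not along the pixel's ray), 0 where there is no reading), "fovy" (degrees; the focal length in pixels is half the picture's height over the tangent of half this angle, whatever the lens; pixels are square), "cx", "cy" (the principal point, pixels), "rvec" (rotation vector, rad) and "tvec" (3), from world to camera coordinates, as OpenCV has them; the wrist camera has in their place "T_tool_cam" (4x4, takes a point from camera to tool coordinates, whose origin is the TCP and whose axes are the flange's). Camera axes: x right, y down, z forward; pixel columns grow to the right and rows downward; lengths in mm; the calibration is good to about 2 mm. A picture is of the moment at which its call begins: read the wrist's pose just before it.
- ctrl.sign_off(): hands the job in; it is judged then, once.
Trained networks look in a picture, given as the dict that the camera call returned (one of the last four; its "shot" number tells which), for a name from the list of things; names that differ only in an ending like _2 or _b are one class to them, and where a whole thing is asked for, a point or a joint stands for the part that bears it (a point fixed in the world has none). Each returns a list of dicts, best first, with "score" (0 to 1); they miss things now and then, are a little off and sometimes report something else, mostly with a low value. They report only what shows in the picture. A call takes as long as a camera call. They do not tell look-alikes from the thing itself.
- vision.trace(picture, thing): "region" (384x512 bool, what is visible of it) and "box" ([centre column, centre row, width, height] in pixels, round what is visible of it).
The state is a dict: "t": time; "joint_pos": joint angles; "qd": joint speeds; "joint_efforts": joint torques, N m; "position": TCP position; "tcp_rot": TCP orientation; "force": force on the tool from outside, world axes, zero at the start; "moment": the same for the moment, N m; "grip_width": finger opening in mm; "grasp_force": force on a finger pad.
Only numpy, scipy, OpenCV 4.12 (cv2) and the standard library are available. Lean on these libraries where they do the work, as an engineer would, in place of code of your own. Each camera call takes 0.05 s, during which the arm holds its last target. There are 200 camera calls.

TASK

Make up the kits for two phone repairs: in the turquoise tray put the white-labelled battery, the red-lidded screw jar and the camera module; in the orange tray put the yellow-labelled battery and the blue-lidded screw jar. Set each thing on the dark pad of its own shape (oblong for battery, round for jar, square for camera), centred on it, jars upright, batteries flat, label up and lined up with their pad. Leave the green-lidded jar where it stands, and let go of everything at the end.

Things in the scene. Friction and masses are not known exactly. Their poses are not given: they have to be found in the camera images.
- tray_turquoise: turquoise shallow tray, fixed, 120 (x) by 210 (y) by 10 mm, walls 4 mm, floor top 4 mm up. Origin: centre of underside, z up. Dark flat pads printed on the floor: oblong battery pad 52 (x) by 74 (y) mm centred at x 0, y +55 mm; round jar pad, 44 mm across, at x 0, y -18 mm; square camera pad, 40 mm, at x 0, y -73 mm. On the left or right half of the bench, turned up to 0.2 rad.
- tray_orange: orange shallow tray, fixed, 120 (x) by 210 (y) by 10 mm, walls 4 mm, floor top 4 mm up. Origin: centre of underside, z up. Dark flat pads printed on the floor: oblong battery pad 52 (x) by 74 (y) mm centred at x 0, y +55 mm; round jar pad, 44 mm across, at x 0, y -18 mm; no third pad. On the left or right half of the bench, turned up to 0.2 rad.
- battery_yellow: black phone battery, yellow label, brass contacts at its +y end; a flat slab 40 (its x) by 62 (its y) by 8 mm (z), about 35 g. Origin: centre of the underside; z up. Lies flat on the bench with its y axis within 0.4 rad of world y. Either end may point either way in the tray.
- battery_white: black phone battery, white label, brass contacts at its +y end; a flat slab 40 (its x) by 62 (its y) by 8 mm (z), about 35 g. Origin: centre of the underside; z up. Lies flat on the bench with its y axis within 0.4 rad of world y. Either end may point either way in the tray.
- jar_red: small upright jar of screws with a red lid, 36 mm high; grey body 32 mm across, lid 34 mm across over the top 12 mm; about 45 g. Origin: centre of the underside; z up. 
- jar_blue: small upright jar of screws with a blue lid, 36 mm high; grey body 32 mm across, lid 34 mm across over the top 12 mm; about 45 g. Origin: centre of the underside; z up. 
- jar_green: small upright jar of screws with a green lid, 36 mm high; grey body 32 mm across, lid 34 mm across over the top 12 mm; about 45 g. Origin: centre of the underside; z up. Not part of either kit: it stays where it stands.
- camera: black square phone camera module with two round brass-rimmed lenses and a yellow dot on top, 30 by 30 by 10 mm high, about 25 g; lies lenses up, its x axis within 0.5 rad of world x. Origin: centre of the underside; z up. Any yaw will do in the tray.
There are look-alikes about, which are no part of the job. Leave any brown or pink look-alike of the jar_blue alone.

How it is judged (in metres and radians):
At the end, for the whole second after the job is handed in: Each named thing rests on the floor of its tray, right way up (0.12 rad), centre within 12 mm of its pad's centre along each tray axis, batteries parallel to their pad within 0.2 rad (either end first), all at rest and released; the green-lidded jar within 30 mm of where it stood (x of battery_white in the frame of tray_turquoise between -0.012 and 0.012 m and y of battery_white in the frame of tray_turquoise between 0.043 and 0.067 m and z of battery_white in the frame of tray_turquoise between 0 and 0.008 m and angle between each of battery_white, jar_red, camera, battery_yellow, jar_blue's own z axis and vertical below 0.12 rad and linear speed of each of battery_white, jar_red, camera, battery_yellow, jar_blue below 0.02 m/s and angle between the y axis of battery_white and the y axis of tray_turquoise, either way round below 0.2 rad and x of jar_red in the frame of tray_turquoise between -0.012 and 0.012 m and y of jar_red in the frame of tray_turquoise between -0.03 and -0.006 m and z of jar_red in the frame of tray_turquoise between 0 and 0.008 m and x of camera in the frame of tray_turquoise between -0.012 and 0.012 m and y of camera in the frame of tray_turquoise between -0.085 and -0.061 m and z of camera in the frame of tray_turquoise between 0 and 0.008 m and x of battery_yellow in the frame of tray_orange between -0.012 and 0.012 m and y of battery_yellow in the frame of tray_orange between 0.043 and 0.067 m and z of battery_yellow in the frame of tray_orange between 0 and 0.008 m and angle between the y axis of battery_yellow and the y axis of tray_orange, either way round below 0.2 rad and x of jar_blue in the frame of tray_orange between -0.012 and 0.012 m and y of jar_blue in the frame of tray_orange between -0.03 and -0.006 m and z of jar_blue in the frame of tray_orange between 0 and 0.008 m and distance of jar_green from where it was at the start of the episode below 0.03 m and contact force between each of battery_yellow, battery_white, jar_red, jar_blue, camera and the fingers below 0.05 N); the robot touches nothing.
It fails at once if the green-lidded jar is moved more than 30 mm from where it stood, or tipped over (distance of jar_green from where it was at the start of the episode above 0.03 m or angle between jar_green's own z axis and vertical above 0.5 rad).
It also fails if it takes over 109 s, if anything falls off the work surface, if the arm or the gripper's body presses on something with over 40 N, if the wrist force passes 120 N, or if a joint passes its speed limit or range.

## Working session

There is one attempt and no reset: what is moved stays moved. The work goes in short steps, Python scripts to look and compute and a tool call to move; the robot and the scene stay as the last step left them, time stands still between calls to the robot, and variables do not carry over. Pictures are saved under pics/ and viewed, at most 14 in all, crops included, and the job is handed in when it is done.

Besides the shell and the picture viewer there is one more tool, called after "Request:" by a JSON object that holds its "api" and its "payload", one argument or row to a line. servo_tool: Moves the arm, as the interface text tells. Shifts and turns lie within -1 to 1; 1 stands for 0.15 m of shift or pi/2 rad of turn. Its arguments: {"type":"object","properties":{"deltas":{"type":"array","items":{"type":"object","properties":{"dp":{"type":"array","items":{"type":"number"}},"delta_rot":{"type":"array","items":{"type":"number"}},"grip":{"type":"number"}}}},"newtons":{"type":"number"}},"required":["deltas"]}

```bash
ls; mkdir -p pics; python3 - <<'E'
from workcell import ctrl, vision
import cv2
print(ctrl.read_state())
for n in ("top","scene"):
    f=vision.grab_frame(n)
    cv2.imwrite(f"pics/{n}0.png",f["pixels"][:,:,::-1])
    print(n,f["fovy"],f["cx"],f["cy"],f["rvec"],f["tvec"])
E
```

```text
pics
{'t': 0.0, 'joint_pos': array([-1.27658541e+00,  1.24571997e-01,  1.65170382e+00,  1.09627518e-05,
        1.36750221e+00, -8.25714026e-02]), 'qd': array([ 0.00012843,  0.00011542, -0.00018936, -0.00163394, -0.00107215,
        0.00165862]), 'joint_efforts': array([ 3.87457212e-04, -4.23620152e+01, -3.65452266e+01, -8.06707021e-05,
        6.77860051e-03,  2.19048297e-05]), 'position': array([ 238.97805871, -603.84799596,  248.99206424]), 'tcp_rot': array([-3.13941562e+00, -1.90939407e-04,  3.76779888e-01]), 'force': array([-0.47111451,  0.22216069,  0.47307879]), 'moment': array([-0.0248866 ,  0.00321491,  0.0025229 ]), 'grasp_force': 0.0, 'grip_width': 85.45551399353518}
top 57.055896473427666 254.25224892980717 192.2387182911308 [ 2.19977784 -2.19844867  0.10443429] [ -18.61862533  593.49169152 1026.2604798 ]
scene 50.21488438454335 256.8436228173865 188.20940567057553 [ 1.12806928  2.29621041 -1.07410192] [ 372.31385124 -283.59742608 1497.35511557]
```

View pics/top0.png

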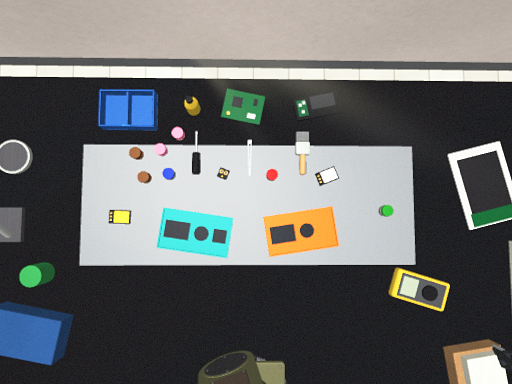

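View pics/scene0.png

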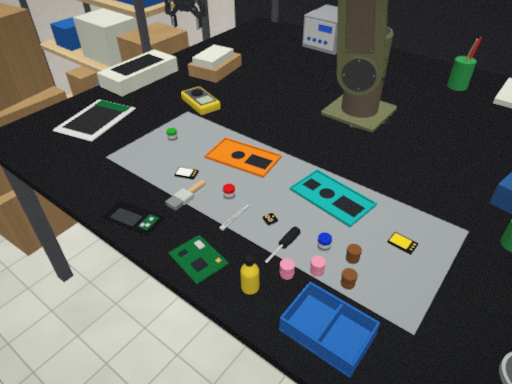

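The top view shows the yellow battery at (120,217), white battery (327,176), red jar (272,174), blue jar (168,174), camera (223,173), turquoise tray (195,233) and orange tray (301,232). The green jar at (387,211) must stay. Look-alikes are the brown jars (136,153) and (144,177) and the pink ones (178,133) and (160,149); the blue-lidded jar is told apart by its blue lid.

```bash
cat > h.py <<'E'
import numpy as np, cv2
from workcell import ctrl, vision
from scipy.spatial.transform import Rotation as R
def Twc(f, st=None):
    T=np.eye(4)
    if "rvec" in f:
        r=cv2.Rodrigues(np.array(f["rvec"],float))[0]; T[:3,:3]=r.T; T[:3,3]=-r.T@np.array(f["tvec"]).ravel(); return T
    T[:3,:3]=R.from_euler("xyz",st["tcp_rot"]).as_matrix(); T[:3,3]=st["position"]; return T@np.array(f["T_tool_cam"])
def cloud(f,st=None):
    h,w=f["range_z"].shape; fl=h/2/np.tan(np.radians(f["fovy"]/2)); v,u=np.mgrid[:h,:w]
    d=np.stack([(u-f["cx"])/fl,(v-f["cy"])/fl,np.ones((h,w))],-1); T=Twc(f,st)
    return (d*f["range_z"][...,None])@T[:3,:3].T+T[:3,3], d@T[:3,:3].T, T[:3,3]
def onplane(rays,o,m,z):
    r=rays[m]; return (o+r*((z-o[2])/r[:,2])[:,None])[:,:2]
def rect(p):
    (c,s,_)=cv2.minAreaRect(p.astype(np.float32)); b=cv2.boxPoints((c,s,_)); e=[b[1]-b[0],b[2]-b[1]]
    l=max(e,key=np.linalg.norm); return np.round(c,1),np.round(sorted(s),1),round(float((np.arctan2(l[1],l[0])+np.pi)%np.pi-np.pi/2),3)
E
python3 - <<'E'
from h import *
f=vision.grab_frame("top"); P,rays,o=cloud(f); print("cam",o.round())
hsv=cv2.cvtColor(f["pixels"],cv2.COLOR_RGB2HSV)
H=dict(tray_turquoise=10,tray_orange=10,battery_yellow=8,battery_white=8,jar_red=36,jar_blue=36,jar_green=36,camera=10)
for n,z in H.items():
    for d in vision.trace(f,n)[:5]:
        m=d["region"]; k=onplane(rays,o,m,z); zz=P[m][:,2]; s=np.median(P[m][(zz>z-5)&(zz<z+5)],0) if m.sum() else 0
        print(n,round(d["score"],2),np.round(d["box"]),np.round(k.mean(0)),rect(k),"z95",np.percentile(zz,95).round(1),"med",np.round(s,1), "hue",np.median(hsv[m][:,0]))
# tray pads
for n,lo,hi in(("turq",80,95),("orange",8,20)):
    m=cv2.inRange(hsv,(lo,120,100),(hi,255,255)); m[:190]=0
    k,l,st,c=cv2.connectedComponentsWithStats(m); i=1+np.argmax(st[1:,4]); mm=(l==i)
    print(n,rect(onplane(rays,o,mm,10)))
    fill=cv2.fillPoly(mm.astype(np.uint8),cv2.findContours(mm.astype(np.uint8),0,2)[0],1)>0
    k,l,st,c=cv2.connectedComponentsWithStats((fill&~mm&(hsv[...,2]<110)).astype(np.uint8))
    for j in range(1,k):
        if st[j,4]>15: q=onplane(rays,o,l==j,4); print("  pad",st[j,4],q.mean(0).round(1),rect(q))
E
```

```text
cam [ 522.    9. 1065.]
tray_turquoise 0.62 [194. 233.  74.  48.] [474. 158.] (array([474.7, 158.3]), array([120.4, 211.8]), -0.145) z95 10.5 med [473.  154.5   6.6] hue 89.0
tray_orange 0.67 [300. 231.  77.  51.] [ 477. -158.] (array([ 477.8, -158.7]), array([123.7, 213.7]), 0.146) z95 11.0 med [ 478.5 -159.1    6.6] hue 18.0
battery_yellow 0.52 [121. 217.  21.  11.] [521. 380.] (array([521.9, 379.7]), array([38.3, 62.2]), -0.001) z95 11.1 med [520.4 380.4   7.8] hue 30.0
battery_white 0.84 [327. 175.  21.  20.] [ 645. -239.] (array([ 644. , -239.4]), array([45. , 64.8]), 0.427) z95 12.4 med [ 643.8 -238.4    8.9] hue 0.0
jar_red 0.6 [195. 231.  72.  48.] [476. 156.] (array([477.1, 154.5]), array([124.5, 207.7]), -0.131) z95 10.4 med [nan nan nan] hue 89.0
jar_red 0.57 [273. 175.  13.   8.] [644. -69.] (array([644.7, -68.5]), array([26.5, 26.6]), 1.568) z95 39.6 med [643.4 -69.8  36.7] hue 0.0
jar_blue 0.59 [144. 177.  16.  14.] [636. 303.] (array([636.3, 302.5]), array([29.2, 34.9]), 0.003) z95 38.6 med [636.3 305.8  36.4] hue 12.0
jar_green 0.51 [389. 214.  16.   7.] [ 539. -404.] (array([ 539.3, -403.6]), array([32.3, 44.7]), -0.0) z95 39.9 med [ 540.6 -407.6   37. ] hue 61.0
jar_green 0.4 [273. 174.  12.  11.] [645. -68.] (array([644.7, -68.5]), array([32.4, 32.5]), -1.568) z95 39.8 med [645.9 -69.9  36.6] hue 0.0
turq (array([475.6, 158.3]), array([118.1, 208.6]), -0.15)
  pad 390 [483.8 213. ] (array([483.7, 212.9]), array([48. , 70.7]), -0.154)
  pad 145 [472.8 140.5] (array([472.9, 141.3]), array([35.5, 38.6]), -0.001)
  pad 151 [464.6  86.7] (array([464.8,  86.8]), array([36. , 36.5]), -0.143)
orange (array([ 478.5, -157.2]), array([119.5, 210.5]), 0.148)
  pad 371 [ 470.6 -102.2] (array([ 470.8, -102.3]), array([47.6, 69.4]), 0.149)
  pad 141 [ 481.3 -174.4] (array([ 481.3, -174. ]), array([35.8, 36.3]), -0.002)
  return _methods._mean(a, axis=axis, dtype=dtype,
  ret = um.true_divide(
```

```bash
python3 - <<'E'
import cv2
a=cv2.imread("pics/top0.png")
cv2.imwrite("pics/crop0.png",cv2.resize(a[125:270,75:420],None,fx=2.3,fy=2.3,interpolation=cv2.INTER_CUBIC))
E
```

```text
(no output)
```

View pics/crop0.png

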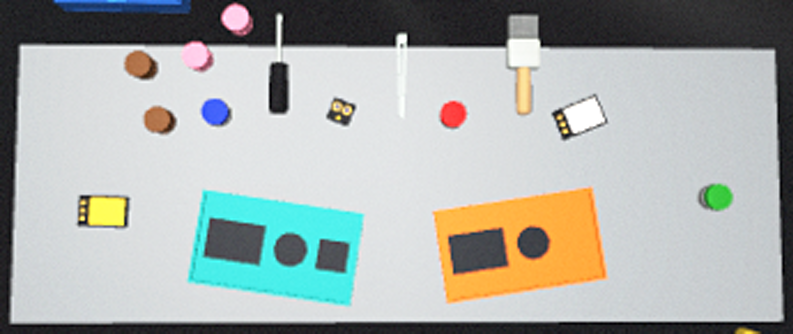

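The crop confirms the choice: blue lid at crop (215,112), distinct from the brown (158,120) and pink (197,56) jars. The white battery is at (580,117), the camera at (341,111) and the red lid at (453,114). Trays match the specified pad layout.

```bash
python3 - <<'E'
from h import *
f=vision.grab_frame("top"); P,rays,o=cloud(f); hsv=cv2.cvtColor(f["pixels"],cv2.COLOR_RGB2HSV).astype(int); Hh,S,V=hsv[...,0],hsv[...,1],hsv[...,2]
def win(c,r,w=18):
    m=np.zeros(V.shape,bool); m[r-w:r+w,c-w:c+w]=1; return m
bench=np.median(V[win(250,200)]); print("benchV",bench)
J=dict(jar_red=(272,174,36,win(272,174)&(S>120)&((Hh<8)|(Hh>170))),jar_blue=(168,174,36,win(168,174,10)&(S>120)&(Hh>105)&(Hh<135)),jar_green=(387,211,36,win(387,211)&(S>100)&(Hh>50)&(Hh<70)),
 camera=(223,173,10,win(223,173,11)&((V<110)|(S>80))),bw=(327,176,8,win(327,176,16)&((V<110)|(V>bench+25)|(S>80))),by=(120,217,8,win(120,217,16)&((V<110)|(S>80))))
for n,(c,r,z,m) in J.items():
    k=onplane(rays,o,m,z); t=m&(abs(P[...,2]-z)<4)
    print(n,m.sum(),k.mean(0).round(1),rect(k),"z",np.percentile(P[m][:,2],[50,95]).round(1),"depthctr",P[t][:,:2].mean(0).round(1),t.sum())
E
```

```text
benchV 229.0
jar_red 99 [645.8 -69. ] (array([646.2, -68.5]), array([29.5, 32.4]), 0.003) z [36.7 40.1] depthctr [646.1 -69.5] 90
jar_blue 101 [648.  233.2] (array([648.2, 233.4]), array([29. , 29.5]), -1.555) z [35.9 39.4] depthctr [648.2 233. ] 95
jar_green 106 [ 540.2 -407.2] (array([ 540.7, -406.7]), array([29.4, 32.9]), -0.0) z [37.  40.1] depthctr [ 539.8 -408.1] 89
camera 81 [651.6  76.4] (array([652.,  76.]), array([27.3, 28.5]), 1.198) z [10.7 13.5] depthctr [651.7  76.2] 77
bw 220 [ 644.1 -236.1] (array([ 645.4, -237.1]), array([38.8, 61.9]), 0.38) z [ 8.8 12.4] depthctr [ 643.3 -235.8] 200
by 268 [522.6 380.5] (array([522.6, 380.1]), array([37.5, 61.6]), -0.063) z [ 8.  11.4] depthctr [522.7 380. ] 254
```

Request:
{"api": "servo_tool", "payload": {
  "deltas": [
    {"dp": [0,0,0],"delta_rot": [0,0,-0.38],"grip": 0.65},
    {"dp": [0,0,0],"delta_rot": [0,0,-0.38],"grip": 0.65},
    {"dp": [0,0,0],"delta_rot": [0,0,-0.38],"grip": 0.65},
    {"dp": [0,0,0],"delta_rot": [0,0,-0.38],"grip": 0.65},
    {"dp": [0,0,0],"delta_rot": [0,0,-0.38],"grip": 0.65}
  ],
  "newtons": 30
}}

```text
t: 1.02
position: [239.1, -604.4, 250.3]
tcp_rot: [3.142, 0.0, 0.979]
force: [-0.1, -0.3, 0.3]
grip_width: 55.6
grasp_force: 0.0
```

Request:
{"api": "servo_tool", "payload": {
  "deltas": [
    {"dp": [0,0,0],"delta_rot": [0,0,-0.38],"grip": 0.65},
    {"dp": [0,0,0],"delta_rot": [0,0,-0.38],"grip": 0.65},
    {"dp": [0,0,0],"delta_rot": [0,0,-0.38],"grip": 0.65},
    {"dp": [0,0,0],"delta_rot": [0,0,-0.38],"grip": 0.65},
    {"dp": [0,0,0],"delta_rot": [0,0,-0.38],"grip": 0.65}
  ]
}}

```text
t: 1.43
position: [239.2, -604.4, 250.4]
tcp_rot: [3.142, 0.0, 1.576]
force: [-0.5, 0.9, -0.4]
grip_width: 55.4
grasp_force: 0.0
```

Request:
{"api": "servo_tool", "payload": {
  "deltas": [
    {"dp": [0.816,0.903,0.267],"delta_rot": [0,0,0],"grip": 0.65},
    {"dp": [0.816,0.903,0.267],"delta_rot": [0,0,0],"grip": 0.65},
    {"dp": [0.816,0.903,0.267],"delta_rot": [0,0,0],"grip": 0.65},
    {"dp": [0.816,0.903,0.267],"delta_rot": [0,0,0],"grip": 0.65},
    {"dp": [0.816,0.903,0.267],"delta_rot": [0,0,0],"grip": 0.65}
  ]
}}

```text
t: 1.85
position: [376.9, -478.7, 209.0]
tcp_rot: [3.141, -0.002, 1.573]
force: [0.0, 0.5, -0.3]
grip_width: 55.0
grasp_force: 0.0
```

Request:
{"api": "servo_tool", "payload": {
  "deltas": [
    {"dp": [0.816,0.903,0.267],"delta_rot": [0,0,0],"grip": 0.65},
    {"dp": [0.816,0.903,0.267],"delta_rot": [0,0,0],"grip": 0.65},
    {"dp": [0.816,0.903,0.267],"delta_rot": [0,0,0],"grip": 0.65},
    {"dp": [0.816,0.903,0.267],"delta_rot": [0,0,0],"grip": 0.65},
    {"dp": [0.816,0.903,0.267],"delta_rot": [0,0,0],"grip": 0.65}
  ]
}}

```text
t: 2.27
position: [512.3, -356.2, 169.1]
tcp_rot: [-3.141, -0.002, 1.573]
force: [-0.1, 0.3, 0.6]
grip_width: 55.3
grasp_force: 0.0
```

Request:
{"api": "servo_tool", "payload": {
  "deltas": [
    {"dp": [0.816,0.903,0.267],"delta_rot": [0,0,-0.242],"grip": 0.65},
    {"dp": [0.816,0.903,0.267],"delta_rot": [0,0,-0.242],"grip": 0.65},
    {"dp": [0.816,0.903,0.267],"delta_rot": [0,0,-0.242],"grip": 0.65},
    {"dp": [0.816,0.903,0.267],"delta_rot": [0,0,-0.242],"grip": 0.65},
    {"dp": [0.816,0.903,0.267],"delta_rot": [0,0,-0.242],"grip": 0.65}
  ]
}}

```text
t: 2.68
position: [647.8, -233.6, 128.9]
tcp_rot: [3.141, -0.001, 1.954]
force: [-1.1, 0.0, -0.0]
grip_width: 55.3
grasp_force: 0.0
```

```bash
python3 - <<'E'
from h import *
s=ctrl.read_state(); f=vision.grab_frame("wrist"); P,rays,o=cloud(f,s)
print(s["position"].round(1),s["tcp_rot"].round(3)); print(np.array(f["T_tool_cam"]).round(2).tolist())
cv2.imwrite("pics/w1.png",f["pixels"][:,:,::-1])
T=np.eye(4);T[:3,:3]=R.from_euler("xyz",s["tcp_rot"]).as_matrix()
Pt=(P-s["position"])@T[:3,:3]   # tool coords
ok=f["range_z"]>0
near=ok&(P[...,2]>60); print(near.sum())
q=Pt[near]; print("tool pts min/max",q.min(0).round(1),q.max(0).round(1), np.percentile(q,[1,50,99],axis=0).round(1).tolist())
m=ok&(P[...,2]>4)&(P[...,2]<14)&(np.abs(Pt[...,0])<60)&(np.abs(Pt[...,1])<50)
print("batt",m.sum(),rect(P[m][:,:2]),P[m][:,2].mean())
for d in vision.trace(f,"battery_white")[:2]: print(d["score"],d["box"],rect(onplane(rays,o,d["region"],8)))
E
```

```text
[ 647.8 -233.6  128.9] [ 3.141e+00 -1.000e-03  1.954e+00]
[[0.0, -0.96, -0.27, 68.55], [1.0, 0.0, 0.0, 0.53], [-0.0, -0.27, 0.96, -123.83], [0.0, 0.0, 0.0, 1.0]]
39348
tool pts min/max [-13.3 -63.5 -76.6] [20.4 64.2 15.9] [[-10.1, -59.2, -74.4], [10.8, 1.5, -50.7], [18.8, 60.6, 7.0]]
batt 4010 (array([ 646.7, -219.1]), array([ 58.6, 102.1]), 0.009) 8.394434155259313
0.85 [248.6, 190.7, 57.2, 81.0] (array([ 646.7, -233.9]), array([39.7, 61.9]), 0.389)
```

View pics/w1.png

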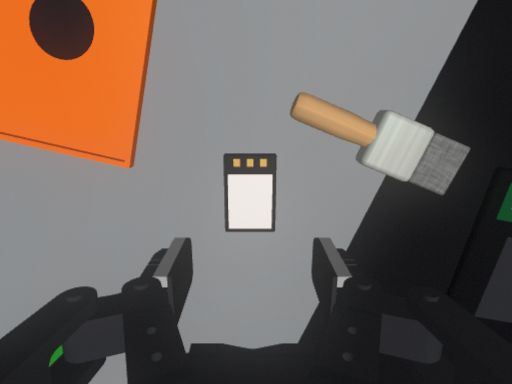

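The wrist view shows the white battery at (249,191), upright between the fingers, with the orange tray at top left and the brush at top right. The fingertips are about 15 mm ahead of the TCP at this opening.

```bash
python3 - <<'E'
from h import *
s=ctrl.read_state(); f=vision.grab_frame("wrist"); P,rays,o=cloud(f,s)
print(s["position"].round(1),s["tcp_rot"].round(3))
for d in vision.trace(f,"battery_white")[:1]:
    k=rect(onplane(rays,o,d["region"],8)); print(k, R.from_euler("xyz",s["tcp_rot"]).as_matrix().T@(np.r_[k[0],0]-s["position"]))
E
```

```text
[ 647.1 -234.2  128.7] [-3.141e+00 -2.000e-03  1.955e+00]
(array([ 646.2, -233.9]), array([40.6, 62.4]), 0.383) [  0.38558088  -0.6583866  128.701562  ]
```

Request:
{"api": "servo_tool", "payload": {
  "deltas": [
    {"dp": [0,0,0.2],"grip": 0.65,"delta_rot": [0,0,0]},
    {"dp": [0,0,0.4],"grip": 0.65,"delta_rot": [0,0,0]},
    {"dp": [0,0,0.6],"grip": 0.65,"delta_rot": [0,0,0]},
    {"dp": [0,0,0.68],"grip": 0.65,"delta_rot": [0,0,0]},
    {"dp": [0,0,0.7],"grip": 0.65,"delta_rot": [0,0,0]}
  ]
}}

```text
t: 3.3
position: [642.6, -237.5, 21.9]
tcp_rot: [-3.137, -0.004, 1.949]
force: [0.1, 0.4, 0.5]
grip_width: 55.3
grasp_force: 0.0
```

Request:
{"api": "servo_tool", "payload": {
  "deltas": [
    {"dp": [0,0,0.01],"grip": 0.65,"delta_rot": [0,0,0]},
    {"dp": [0,0,0.025],"grip": 0.65,"delta_rot": [0,0,0]},
    {"dp": [0,0,0.025],"grip": 0.3,"delta_rot": [0,0,0]},
    {"dp": [0,0,0.025],"grip": 0.3,"delta_rot": [0,0,0]},
    {"dp": [0,0,0.025],"grip": 0.3,"delta_rot": [0,0,0]}
  ]
}}

```text
t: 3.72
position: [647.0, -238.1, 24.0]
tcp_rot: [3.139, 0.003, 1.951]
force: [-1.0, -0.3, 4.9]
grip_width: 37.8
grasp_force: 30.1
```

Request:
{"api": "servo_tool", "payload": {
  "deltas": [
    {"dp": [0,0,0],"grip": 0.3,"delta_rot": [0,0,0]},
    {"dp": [0,0,0],"grip": 0.3,"delta_rot": [0,0,0]},
    {"dp": [0,0,-0.2],"grip": 0.3,"delta_rot": [0,0,0]},
    {"dp": [0,0,-0.4],"grip": 0.3,"delta_rot": [0,0,0]},
    {"dp": [0,0,-0.5],"grip": 0.3,"delta_rot": [0,0,0]}
  ]
}}

```text
t: 4.13
position: [647.2, -237.8, 100.4]
tcp_rot: [3.138, 0.004, 1.951]
force: [0.9, -1.0, 0.3]
grip_width: 38.2
grasp_force: 30.1
```

```bash
python3 - <<'E'
from h import *
for i in range(3):
    s=ctrl.read_state(); f=vision.grab_frame("wrist"); print(s["position"].round(1),s["tcp_rot"].round(3),s["grip_width"],s["grasp_force"],s["force"].round(1))
cv2.imwrite("pics/w2.png",f["pixels"][:,:,::-1])
E
```

```text
[ 647.2 -237.8  100.4] [3.138 0.004 1.951] 38.21362432500237 30.128520727157593 [ 0.9 -1.   0.3]
[ 648.8 -238.5  103.6] [3.135 0.007 1.951] 38.20731099197696 30.13803541660309 [ 1.4 -0.2  2.9]
[ 648.2 -238.3  101.3] [3.136 0.006 1.951] 37.64446192646069 30.1248961687088 [ 0.9 -0.6  0.7]
```

View pics/w2.png

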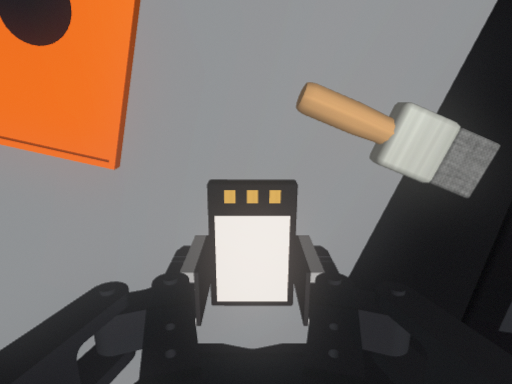

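Request:
{"api": "servo_tool", "payload": {
  "deltas": [
    {"dp": [0,0,0],"grip": 0.3,"delta_rot": [0,0,0.242]},
    {"dp": [0,0,0],"grip": 0.3,"delta_rot": [0,0,0.242]},
    {"dp": [0,0,0],"grip": 0.3,"delta_rot": [0,0,0.242]},
    {"dp": [0,0,0],"grip": 0.3,"delta_rot": [0,0,0.242]}
  ]
}}

```text
t: 4.62
position: [644.1, -236.6, 93.5]
tcp_rot: [-3.138, -0.002, 1.568]
force: [-0.6, -0.3, -0.0]
grip_width: 38.2
grasp_force: 30.1
```

Request:
{"api": "servo_tool", "payload": {
  "deltas": [
    {"dp": [1,-0.363,0],"grip": 0.3,"delta_rot": [0,0,0]},
    {"dp": [1,-0.363,0],"grip": 0.3,"delta_rot": [0,0,0]},
    {"dp": [1,-0.363,0],"grip": 0.3,"delta_rot": [0,0,0]},
    {"dp": [1,-0.363,0],"grip": 0.3,"delta_rot": [0,0,0]},
    {"dp": [1,-0.363,0],"grip": 0.3,"delta_rot": [0,0,0]}
  ]
}}

```text
t: 5.03
position: [587.4, -81.9, 93.6]
tcp_rot: [-3.136, -0.003, 1.578]
force: [-0.1, -0.9, -1.7]
grip_width: 38.2
grasp_force: 30.2
```

Request:
{"api": "servo_tool", "payload": {
  "deltas": [
    {"dp": [1,-0.363,0],"grip": 0.3,"delta_rot": [0,0,0]},
    {"dp": [1,-0.363,0],"grip": 0.3,"delta_rot": [0,0,0]},
    {"dp": [1,-0.363,0],"grip": 0.3,"delta_rot": [0,0,0]},
    {"dp": [1,-0.363,0],"grip": 0.3,"delta_rot": [0,0,0]},
    {"dp": [1,-0.363,0],"grip": 0.3,"delta_rot": [0,0,0]}
  ]
}}

```text
t: 5.45
position: [533.6, 67.0, 94.5]
tcp_rot: [-3.137, -0.002, 1.578]
force: [0.4, -1.1, -1.1]
grip_width: 38.0
grasp_force: 30.2
```

Request:
{"api": "servo_tool", "payload": {
  "deltas": [
    {"dp": [1,-0.363,0],"grip": 0.3,"delta_rot": [0,0,0.096]},
    {"dp": [1,-0.363,0],"grip": 0.3,"delta_rot": [0,0,0.096]},
    {"dp": [1,-0.363,0],"grip": 0.3,"delta_rot": [0,0,0.096]},
    {"dp": [1,-0.363,0],"grip": 0.3,"delta_rot": [0,0,0.096]},
    {"dp": [1,-0.363,0],"grip": 0.3,"delta_rot": [0,0,0.096]}
  ]
}}

```text
t: 5.87
position: [479.9, 216.8, 95.3]
tcp_rot: [-3.139, -0.001, 1.428]
force: [-1.0, 0.1, -0.3]
grip_width: 38.1
grasp_force: 30.3
```

```bash
cat >> h.py <<'E'
def avg(n=4):
    S=[];F=[]
    for i in range(n): S.append(ctrl.read_state()); F.append(vision.grab_frame("wrist"))
    for s in S: s["tcp_rot"]=np.array(s["tcp_rot"]); 
    s=dict(S[-1]); s["position"]=np.mean([x["position"] for x in S],0); r=R.concatenate([R.from_euler("xyz",x["tcp_rot"]) for x in S]).mean(); s["tcp_rot"]=r.as_euler("xyz")
    return s,F[-1],S
E
python3 - <<'E'
from h import *
s,f,S=avg(4)
for x in S: print(x["t"],x["position"].round(1),x["tcp_rot"].round(3))
P,rays,o=cloud(f,s); Rt=R.from_euler("xyz",s["tcp_rot"]).as_matrix()
print("avg",s["position"].round(1),s["tcp_rot"].round(3),s["grip_width"])
Pt=(P-s["position"])@Rt
hsv=cv2.cvtColor(f["pixels"],cv2.COLOR_RGB2HSV)
d=vision.trace(f,"battery_white")[0]; m=d["region"]; print("batt",d["score"],d["box"],"tool z",np.median(Pt[m][:,2]),rect(Pt[m][:,:2]),Pt[m].min(0),Pt[m].max(0))
m=cv2.inRange(hsv,(80,120,60),(97,255,255))>0; t=vision.trace(f,"tray_turquoise")
for q in t[:2]: print("tray",q["score"],q["box"],rect(onplane(rays,o,q["region"],10)))
print(rect(onplane(rays,o,m,10)))
cv2.imwrite("pics/w3.png",f["pixels"][:,:,::-1])
E
```

```text
5.8667 [479.9 216.8  95.3] [-3.139e+00 -1.000e-03  1.428e+00]
5.9167 [480.8 214.7  95.3] [-3.140e+00  1.000e-03  1.427e+00]
5.9667 [481.5 213.4  95.4] [-3.140e+00  1.000e-03  1.425e+00]
6.0167 [482.  212.5  95.5] [-3.141e+00  1.000e-03  1.422e+00]
avg [481.1 214.4  95.4] [-3.140e+00  1.000e-03  1.425e+00] 37.988780324166804
batt 0.76 [250.2, 240.3, 95.1, 127.7] tool z 15.649445829564794 (array([-5.4,  0.8]), array([ 62.5, 148.6]), 1.565) [ -79.88819058  -30.55718396 -123.82875156] [68.89257931 31.96685149 92.7254796 ]
tray 0.89 [257.1, 240.0, 193.2, 218.8] (array([479.3, 185.1]), array([120.5, 166.8]), -0.145)
(array([479.5, 186.3]), array([119.7, 162. ]), -0.145)
```

View pics/w3.png

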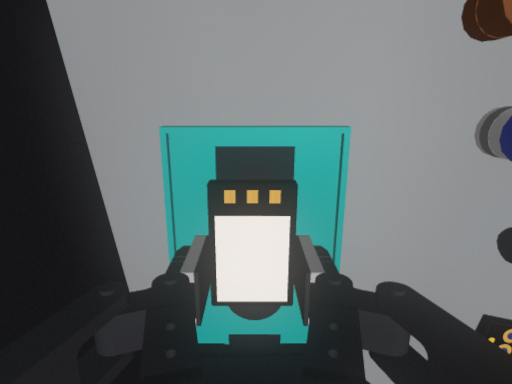

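```bash
python3 - <<'E'
from h import *
s,f,S=avg(2); P,rays,o=cloud(f,s); Rt=R.from_euler("xyz",s["tcp_rot"]).as_matrix()
print(s["position"].round(1),s["tcp_rot"].round(3),s["force"])
Pt=(P-s["position"])@Rt; Rr=rays@Rt; ot=Rt.T@(o-s["position"])
m=np.zeros(P.shape[:2],bool); m[225:295,230:275]=1
z=np.median(Pt[m][:,2]); print("label z",z,np.percentile(Pt[m][:,2],[5,95]))
m[:]=0; m[180:306,245:260]=1
k=onplane(Rr,ot,m,z); print("batt x range tool",k.min(0),k.max(0),k.mean(0))
m[:]=0; m[240:260,212:294]=1; k=onplane(Rr,ot,m,z); print(k.min(0),k.max(0))
hsv=cv2.cvtColor(f["pixels"],cv2.COLOR_RGB2HSV)
m=(cv2.inRange(hsv,(80,120,60),(97,255,255))>0); m[:,:100]=0
k=onplane(rays,o,m,10); r=rect(k); print(r); yaw=r[2]; e=np.array([-np.sin(yaw),np.cos(yaw)]); t=k@e; x=k@[np.cos(yaw),np.sin(yaw)]
c=(t.max()-105)*e+(np.percentile(x,99.8)+np.percentile(x,.2))/2*np.array([np.cos(yaw),np.sin(yaw)]); print("tray ctr",c.round(1),"pads",(c+55*e).round(1),(c-18*e).round(1),(c-73*e).round(1))
E
```

```text
[482.8 211.5  96.1] [-3.141  0.     1.418] [-0.65905484 -1.16833331  0.07816801]
label z 15.533361661215757 [14.56219393 16.50419979]
batt x range tool [-26.8581333   -2.50774629] [35.65457113  4.30852996] [5.55949233 0.88748886]
[ -2.19727972 -17.76667263] [ 7.39821346 20.0159312 ]
(array([480.4, 184. ]), array([119.7, 163.8]), -0.148)
tray ctr [477.  161.1] pads [485.1 215.5] [474.3 143.3] [466.2  88.9]
```

Request:
{"api": "servo_tool", "payload": {
  "deltas": [
    {"dp": [-0.01,0,0.15],"grip": 0.3,"delta_rot": [0,0,0]},
    {"dp": [-0.01,0,0.3],"grip": 0.3,"delta_rot": [0,0,0]},
    {"dp": [-0.01,0,0.4],"grip": 0.3,"delta_rot": [0,0,0]},
    {"dp": [-0.01,0,0.43],"grip": 0.3,"delta_rot": [0,0,0]},
    {"dp": [-0.01,0,0.45],"grip": 0.3,"delta_rot": [0,0,0]}
  ]
}}

```text
t: 6.68
position: [481.6, 210.3, 27.9]
tcp_rot: [-3.139, 0.001, 1.419]
force: [-3.8, -2.4, 7.7]
grip_width: 38.0
grasp_force: 31.1
```

Request:
{"api": "servo_tool", "payload": {
  "deltas": [
    {"dp": [0,0,0],"grip": 0.3,"delta_rot": [0,0,0]},
    {"dp": [0,0,0],"grip": 0.3,"delta_rot": [0,0,0]},
    {"dp": [0,0,0],"grip": 0.3,"delta_rot": [0,0,0]}
  ]
}}

```text
t: 6.93
position: [483.1, 211.5, 30.2]
tcp_rot: [3.139, -0.001, 1.42]
force: [0.1, 0.7, -0.2]
grip_width: 37.8
grasp_force: 30.3
```

Request:
{"api": "servo_tool", "payload": {
  "deltas": [
    {"dp": [0,0,0.008],"grip": 0.3,"delta_rot": [0,0,0]},
    {"dp": [0,0,0.008],"grip": 0.65,"delta_rot": [0,0,0]},
    {"dp": [0,0,0.008],"grip": 0.65,"delta_rot": [0,0,0]},
    {"dp": [0,0,0.008],"grip": 0.65,"delta_rot": [0,0,0]},
    {"dp": [0,0,0.008],"grip": 0.65,"delta_rot": [0,0,0]}
  ]
}}

```text
t: 7.35
position: [482.1, 211.3, 27.9]
tcp_rot: [3.141, -0.0, 1.42]
force: [-0.8, -0.3, 0.8]
grip_width: 55.5
grasp_force: 0.0
```

Request:
{"api": "servo_tool", "payload": {
  "deltas": [
    {"dp": [0,0,-0.2],"grip": 0.65,"delta_rot": [0,0,-0.096]},
    {"dp": [0,0,-0.4],"grip": 0.65,"delta_rot": [0,0,-0.096]},
    {"dp": [0,0,-0.6],"grip": 0.65,"delta_rot": [0,0,-0.096]},
    {"dp": [0,0,-0.7],"grip": 0.65,"delta_rot": [0,0,-0.096]},
    {"dp": [0,0,-0.7],"grip": 0.65,"delta_rot": [0,0,-0.096]}
  ]
}}

```text
t: 7.77
position: [484.9, 212.2, 137.8]
tcp_rot: [3.133, -0.003, 1.571]
force: [0.2, 0.4, 0.9]
grip_width: 55.5
grasp_force: 0.0
```

```bash
cat >> h.py <<'E'
def look(names):
    s,f,S=avg(4); s=S[-1]; P,rays,o=cloud(f,s); print(s["t"],s["position"].round(1),s["tcp_rot"].round(3),s["grip_width"].__round__(1))
    for n,z in names:
        for d in vision.trace(f,n)[:2]:
            m=d["region"]; k=onplane(rays,o,m,z); print(n,round(d["score"],2),np.round(d["box"]),rect(k),"mean",k.mean(0).round(1),"z",np.median(P[m][:,2]).round(1))
    return f,s,P,rays,o
E
python3 - <<'E'
from h import *
f,*_=look([("battery_white",12),("tray_turquoise",10)])
f=vision.grab_frame("top"); P,rays,o=cloud(f)
for d in vision.trace(f,"battery_white")[:2]: print(d["score"],d["box"],rect(onplane(rays,o,d["region"],12)))
E
```

```text
7.9167 [481.3 211.1 131.6] [-3.14   0.     1.571] 55.6
battery_white 0.55 [256. 185.  71.  85.] (array([484. , 215.8]), array([39.8, 63.2]), -0.154) mean [484.1 216.6] z 12.3
tray_turquoise 0.68 [261. 230. 173. 237.] (array([476.8, 162.3]), array([121.1, 208.9]), -0.147) mean [480.7 176.2] z 4.3
0.72 [179.3, 228.7, 16.2, 18.4] (array([481. , 204.7]), array([39.7, 45.6]), -0.185)
0.72 [271.8, 174.4, 10.9, 13.1] (array([646.8, -71.1]), array([31.9, 34.2]), 0.786)
```

Request:
{"api": "servo_tool", "payload": {
  "deltas": [
    {"dp": [-0.442,0.565,0],"grip": 0.6,"delta_rot": [0,0,0]},
    {"dp": [-0.442,0.565,0],"grip": 0.6,"delta_rot": [0,0,0]},
    {"dp": [-0.884,1.0,0],"grip": 0.6,"delta_rot": [0,0,0]},
    {"dp": [-0.884,1.0,0],"grip": 0.6,"delta_rot": [0,0,0]},
    {"dp": [-0.884,1.0,0],"grip": 0.6,"delta_rot": [0,0,0]}
  ]
}}

```text
t: 8.58
position: [633.5, 76.5, 131.8]
tcp_rot: [-3.141, 0.0, 1.57]
force: [-0.2, 0.1, -0.6]
grip_width: 51.8
grasp_force: 0.0
```

Request:
{"api": "servo_tool", "payload": {
  "deltas": [
    {"dp": [0,0.13,0],"grip": 0.6,"delta_rot": [0,0,0.237]},
    {"dp": [0,0.13,0],"grip": 0.6,"delta_rot": [0,0,0.237]},
    {"dp": [0,0.13,0],"grip": 0.6,"delta_rot": [0,0,0.237]},
    {"dp": [0,0.13,0],"grip": 0.6,"delta_rot": [0,0,0.237]},
    {"dp": [0,0.13,0],"grip": 0.6,"delta_rot": [0,0,0.237]}
  ]
}}

```text
t: 9.0
position: [651.2, 78.5, 131.7]
tcp_rot: [-3.14, 0.001, 1.201]
force: [-0.4, -0.1, -1.3]
grip_width: 50.9
grasp_force: 0.0
```

```bash
python3 - <<'E'
from h import *
f,s,P,rays,o=look([("camera",10)])
cv2.imwrite("pics/w4.png",f["pixels"][:,:,::-1])
E
```

```text
9.15 [651.2  78.8 132.4] [-3.141  0.     1.201] 51.4
camera 0.9 [253. 189.  41.  39.] (array([654.3,  79.9]), array([29.3, 30.5]), -0.37) mean [654.6  80.5] z 10.5
```

View pics/w4.png

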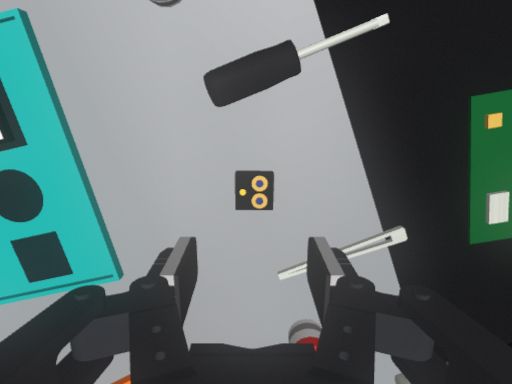

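The camera module is at (254,190), square to the fingers and clear of the screwdriver and tweezers.

Request:
{"api": "servo_tool", "payload": {
  "deltas": [
    {"dp": [0.016,0.016,0.2],"grip": 0.6,"delta_rot": [0,0,0]},
    {"dp": [0.016,0.016,0.4],"grip": 0.6,"delta_rot": [0,0,0]},
    {"dp": [0.016,0.016,0.6],"grip": 0.6,"delta_rot": [0,0,0]},
    {"dp": [0.016,0.016,0.68],"grip": 0.6,"delta_rot": [0,0,0]},
    {"dp": [0.016,0.016,0.72],"grip": 0.6,"delta_rot": [0,0,0]}
  ]
}}

```text
t: 9.67
position: [652.5, 80.0, 21.7]
tcp_rot: [-3.137, 0.002, 1.199]
force: [0.8, 0.6, -0.7]
grip_width: 51.5
grasp_force: 0.0
```

Request:
{"api": "servo_tool", "payload": {
  "deltas": [
    {"dp": [0,0,0.01],"grip": 0.6,"delta_rot": [0,0,0]},
    {"dp": [0,0,0.02],"grip": 0.6,"delta_rot": [0,0,0]},
    {"dp": [0,0,0.02],"grip": 0.6,"delta_rot": [0,0,0]}
  ]
}}

```text
t: 9.92
position: [656.1, 80.1, 23.7]
tcp_rot: [3.139, -0.001, 1.198]
force: [0.3, -0.5, -0.3]
grip_width: 51.2
grasp_force: 0.0
```

Request:
{"api": "servo_tool", "payload": {
  "deltas": [
    {"dp": [0,0,0],"grip": 0.2,"delta_rot": [0,0,0]},
    {"dp": [0,0,0],"grip": 0.2,"delta_rot": [0,0,0]},
    {"dp": [0,0,0],"grip": 0.2,"delta_rot": [0,0,0]},
    {"dp": [0,0,0],"grip": 0.2,"delta_rot": [0,0,0]},
    {"dp": [0,0,0],"grip": 0.2,"delta_rot": [0,0,0]}
  ]
}}

```text
t: 10.33
position: [656.0, 80.0, 23.7]
tcp_rot: [3.139, -0.001, 1.198]
force: [-0.5, -0.7, 6.5]
grip_width: 29.0
grasp_force: 30.2
```

Request:
{"api": "servo_tool", "payload": {
  "deltas": [
    {"dp": [0,0,-0.1],"grip": 0.2,"delta_rot": [0,0,0]},
    {"dp": [0,0,-0.3],"grip": 0.2,"delta_rot": [0,0,0]},
    {"dp": [0,0,-0.5],"grip": 0.2,"delta_rot": [0,0,-0.237]},
    {"dp": [0,0,-0.5],"grip": 0.2,"delta_rot": [0,0,-0.237]},
    {"dp": [0,0,-0.5],"grip": 0.2,"delta_rot": [0,0,-0.237]}
  ]
}}

```text
t: 10.75
position: [656.6, 80.1, 101.1]
tcp_rot: [3.135, -0.0, 1.577]
force: [-0.2, -0.2, -0.6]
grip_width: 28.7
grasp_force: 29.7
```

Request:
{"api": "servo_tool", "payload": {
  "deltas": [
    {"dp": [0.065,-1,0],"grip": 0.2,"delta_rot": [0,0,0]},
    {"dp": [0.065,-1,0],"grip": 0.2,"delta_rot": [0,0,0]},
    {"dp": [0.065,-1,0],"grip": 0.2,"delta_rot": [0,0,0]},
    {"dp": [0.065,-1,0],"grip": 0.2,"delta_rot": [0,0,0]},
    {"dp": [0.065,-1,0],"grip": 0.2,"delta_rot": [0,0,0]}
  ]
}}

```text
t: 11.17
position: [498.9, 90.1, 95.2]
tcp_rot: [-3.136, 0.0, 1.572]
force: [0.5, -0.4, -0.2]
grip_width: 28.7
grasp_force: 29.8
```

Request:
{"api": "servo_tool", "payload": {
  "deltas": [
    {"dp": [0,-0.267,0],"grip": 0.2,"delta_rot": [0,0,0.094]},
    {"dp": [0,-0.267,0],"grip": 0.2,"delta_rot": [0,0,0.094]},
    {"dp": [0,-0.267,0],"grip": 0.2,"delta_rot": [0,0,0.094]},
    {"dp": [0,-0.267,0],"grip": 0.2,"delta_rot": [0,0,0.094]},
    {"dp": [0,-0.267,0],"grip": 0.2,"delta_rot": [0,0,0.094]}
  ]
}}

```text
t: 11.58
position: [466.5, 89.8, 98.3]
tcp_rot: [3.139, -0.001, 1.424]
force: [-0.1, -0.8, -0.1]
grip_width: 28.9
grasp_force: 29.9
```

```bash
python3 - <<'E'
from h import *
f,s,P,rays,o=look([("camera",85),("tray_turquoise",10)])
d=vision.trace(f,"camera")[0]; m=d["region"]; Rt=R.from_euler("xyz",s["tcp_rot"]).as_matrix(); q=((P-s["position"])@Rt)[m]; print("tool coords of camera",np.median(q,0),rect(q[abs(q[:,2]-np.median(q[:,2]))<4][:,:2]))
cv2.imwrite("pics/w5.png",f["pixels"][:,:,::-1])
E
```

```text
11.7333 [466.   89.8  97.6] [ 3.14  -0.     1.423] 28.9
camera 0.77 [251. 256.  66.  67.] (array([466.7,  90.4]), array([29.5, 34. ]), -0.14) mean [466.7  90.6] z 84.4
camera 0.61 [249.  28.  76.  56.] (array([479.7, 183.8]), array([19.2, 26.1]), 1.424) mean [479.7 184.2] z 12.4
tray_turquoise 0.72 [252. 128. 212. 248.] (array([472.8, 134.7]), array([121.4, 157.8]), -0.147) mean [474.1 142.7] z 4.4
tool coords of camera [ 0.74307178  0.43389732 13.27694143] (array([-1.8,  0.5]), array([30.1, 30.9]), 1.566)
```

View pics/w5.png

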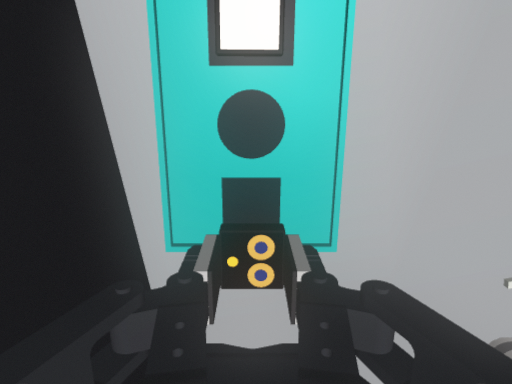

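Request:
{"api": "servo_tool", "payload": {
  "deltas": [
    {"dp": [-0.01,0,0.15],"grip": 0.2,"delta_rot": [0,0,0]},
    {"dp": [-0.01,0,0.3],"grip": 0.2,"delta_rot": [0,0,0]},
    {"dp": [-0.01,0,0.4],"grip": 0.2,"delta_rot": [0,0,0]},
    {"dp": [-0.01,0,0.45],"grip": 0.2,"delta_rot": [0,0,0]},
    {"dp": [-0.01,0,0.46],"grip": 0.2,"delta_rot": [0,0,0]}
  ]
}}

```text
t: 12.35
position: [463.9, 88.3, 26.9]
tcp_rot: [-3.139, 0.0, 1.423]
force: [-0.4, 0.0, 1.3]
grip_width: 28.5
grasp_force: 32.1
```

Request:
{"api": "servo_tool", "payload": {
  "deltas": [
    {"dp": [0,0,0.007],"grip": 0.2,"delta_rot": [0,0,0]},
    {"dp": [0,0,0.015],"grip": 0.2,"delta_rot": [0,0,0]},
    {"dp": [0,0,0.015],"grip": 0.2,"delta_rot": [0,0,0]}
  ]
}}

```text
t: 12.6
position: [465.0, 88.4, 26.9]
tcp_rot: [3.142, -0.0, 1.423]
force: [-2.7, 0.2, 7.1]
grip_width: 29.1
grasp_force: 32.6
```

Request:
{"api": "servo_tool", "payload": {
  "deltas": [
    {"dp": [0,0,0],"grip": 0.6,"delta_rot": [0,0,0]},
    {"dp": [0,0,0],"grip": 0.6,"delta_rot": [0,0,0]},
    {"dp": [0,0,0],"grip": 0.6,"delta_rot": [0,0,0]},
    {"dp": [0,0,-0.1],"grip": 0.6,"delta_rot": [0,0,0]},
    {"dp": [0,0,-0.3],"grip": 0.6,"delta_rot": [0,0,0]}
  ]
}}

```text
t: 13.02
position: [461.0, 88.0, 67.2]
tcp_rot: [-3.133, 0.002, 1.423]
force: [0.3, 0.8, 0.3]
grip_width: 51.2
grasp_force: 0.0
```

Request:
{"api": "servo_tool", "payload": {
  "deltas": [
    {"dp": [0,0,-0.2],"grip": 0.6,"delta_rot": [0,0,-0.094]},
    {"dp": [0,0,-0.4],"grip": 0.6,"delta_rot": [0,0,-0.094]},
    {"dp": [0,0,-0.4],"grip": 0.6,"delta_rot": [0,0,-0.094]},
    {"dp": [0,0,-0.4],"grip": 0.6,"delta_rot": [0,0,-0.094]},
    {"dp": [0,0,-0.4],"grip": 0.6,"delta_rot": [0,0,-0.094]}
  ]
}}

```text
t: 13.43
position: [464.0, 88.3, 130.0]
tcp_rot: [-3.141, 0.0, 1.57]
force: [0.7, 0.7, -0.4]
grip_width: 51.2
grasp_force: 0.0
```

```bash
python3 - <<'E'
from h import *
f,s,P,rays,o=look([("camera",14),("tray_turquoise",10)])
E
```

```text
13.5833 [463.2  88.2 128.6] [-3.138  0.     1.57 ] 51.2
camera 0.57 [252. 198.  46.  42.] (array([465.4,  87.4]), array([29.9, 31.4]), -0.145) mean [465.5  87.4] z 14.5
tray_turquoise 0.7 [278. 120. 208. 235.] (array([474. , 142.7]), array([120.7, 174.4]), -0.145) mean [475.  143.4] z 4.4
tray_turquoise 0.32 [254. 195.  47.  44.] (array([465.5,  86.4]), array([30.7, 32. ]), -0.155) mean [465.5  86.7] z 14.5
```

Request:
{"api": "servo_tool", "payload": {
  "deltas": [
    {"dp": [-0.517,0.61,0],"grip": 0.65,"delta_rot": [0,0,0]},
    {"dp": [-0.517,0.61,0],"grip": 0.65,"delta_rot": [0,0,0]},
    {"dp": [-0.517,0.61,0],"grip": 0.65,"delta_rot": [0,0,0]},
    {"dp": [-0.517,0.61,0],"grip": 0.65,"delta_rot": [0,0,0]}
  ]
}}

```text
t: 14.07
position: [559.8, 7.1, 130.5]
tcp_rot: [3.139, 0.002, 1.567]
force: [-0.5, 0.6, 0.7]
grip_width: 55.5
grasp_force: 0.0
```

Request:
{"api": "servo_tool", "payload": {
  "deltas": [
    {"dp": [-0.517,0.61,0],"grip": 0.65,"delta_rot": [0,0,0]},
    {"dp": [-0.517,0.61,0],"grip": 0.65,"delta_rot": [0,0,0]},
    {"dp": [-0.517,0.61,0],"grip": 0.65,"delta_rot": [0,0,0]},
    {"dp": [-0.517,0.61,0],"grip": 0.65,"delta_rot": [0,0,0]},
    {"dp": [-0.517,0.61,0],"grip": 0.65,"delta_rot": [0,0,0]}
  ]
}}

```text
t: 14.48
position: [647.9, -68.0, 129.2]
tcp_rot: [-3.14, -0.0, 1.569]
force: [-0.9, 0.6, -0.5]
grip_width: 55.7
grasp_force: 0.0
```

```bash
cat >> h.py <<'E'
def lid(f,s,P,lo,hi,ztop):
    hsv=cv2.cvtColor(f["pixels"],cv2.COLOR_RGB2HSV); m=cv2.inRange(hsv,(lo,120,50),(hi,255,255))
    m=(m>0)&(abs(P[...,2]-ztop)<5); k,l,st,c=cv2.connectedComponentsWithStats(m.astype(np.uint8))
    for i in np.argsort(-st[1:,4])[:2]+1:
        q=P[l==i]; print("lid",c[i].round(),st[i,4],q.mean(0).round(1),rect(q[:,:2]),"rel world",(q.mean(0)-s["position"]).round(1))
E
python3 - <<'E'
from h import *
f,s,P,rays,o=look([("jar_red",36)])
lid(f,s,P,0,6,36)
E
```

```text
14.6333 [646.3 -66.  129.7] [-3.140e+00 -1.000e-03  1.571e+00] 55.4
jar_red 0.7 [252. 199.  51.  55.] (array([647.8, -62.7]), array([33.3, 38.2]), 0.001) mean [647.7 -62.9] z 36.0
lid [253. 202.] 1740 [648.1 -65.1  36.1] (array([648.2, -66.1]), array([32.8, 33.2]), -0.083) rel world [  1.7   0.9 -93.6]
```

Request:
{"api": "servo_tool", "payload": {
  "deltas": [
    {"dp": [0,0.012,0.2],"grip": 0.65,"delta_rot": [0,0,0]},
    {"dp": [0,0.012,0.4],"grip": 0.65,"delta_rot": [0,0,0]},
    {"dp": [0,0.012,0.6],"grip": 0.65,"delta_rot": [0,0,0]},
    {"dp": [0,0.012,0.67],"grip": 0.65,"delta_rot": [0,0,0]},
    {"dp": [0,0.012,0.69],"grip": 0.65,"delta_rot": [0,0,0]}
  ]
}}

```text
t: 15.15
position: [646.3, -65.7, 23.9]
tcp_rot: [-3.136, -0.001, 1.571]
force: [-1.2, 0.2, 0.6]
grip_width: 55.2
grasp_force: 0.0
```

Request:
{"api": "servo_tool", "payload": {
  "deltas": [
    {"dp": [0,0,0],"grip": 0.65,"delta_rot": [0,0,0]},
    {"dp": [0,0,0],"grip": 0.65,"delta_rot": [0,0,0]},
    {"dp": [0,0,0],"grip": 0.2,"delta_rot": [0,0,0]},
    {"dp": [0,0,0],"grip": 0.2,"delta_rot": [0,0,0]},
    {"dp": [0,0,0],"grip": 0.2,"delta_rot": [0,0,0]}
  ]
}}

```text
t: 15.57
position: [650.7, -67.1, 29.6]
tcp_rot: [3.138, 0.001, 1.571]
force: [-0.5, -0.1, 6.1]
grip_width: 32.7
grasp_force: 29.6
```

Request:
{"api": "servo_tool", "payload": {
  "deltas": [
    {"dp": [0,0,0],"grip": 0.2,"delta_rot": [0,0,0]},
    {"dp": [0,0,0],"grip": 0.2,"delta_rot": [0,0,0]},
    {"dp": [0,0,0],"grip": 0.2,"delta_rot": [0,0,0]}
  ]
}}

```text
t: 15.82
position: [650.7, -67.1, 29.5]
tcp_rot: [3.138, 0.001, 1.571]
force: [-1.7, 0.5, 6.4]
grip_width: 32.9
grasp_force: 29.6
```

Request:
{"api": "servo_tool", "payload": {
  "deltas": [
    {"dp": [0,0,-0.1],"grip": 0.2,"delta_rot": [0,0,0]},
    {"dp": [0,0,-0.3],"grip": 0.2,"delta_rot": [0,0,0]},
    {"dp": [0,0,-0.5],"grip": 0.2,"delta_rot": [0,0,0]},
    {"dp": [0,0,-0.55],"grip": 0.2,"delta_rot": [0,0,0]}
  ]
}}

```text
t: 16.15
position: [652.3, -67.4, 116.3]
tcp_rot: [3.132, 0.002, 1.571]
force: [1.2, -2.0, 1.2]
grip_width: 32.8
grasp_force: 29.9
```

Request:
{"api": "servo_tool", "payload": {
  "deltas": [
    {"dp": [0.2,-0.17,0],"grip": 0.2,"delta_rot": [0,0,0]},
    {"dp": [0.4,-0.34,0],"grip": 0.2,"delta_rot": [0,0,0]},
    {"dp": [0.6,-0.5,0],"grip": 0.2,"delta_rot": [0,0,0]},
    {"dp": [0.698,-0.581,0],"grip": 0.2,"delta_rot": [0,0,0]},
    {"dp": [0.698,-0.581,0],"grip": 0.2,"delta_rot": [0,0,0]}
  ]
}}

```text
t: 16.57
position: [559.0, 40.5, 108.9]
tcp_rot: [-3.139, -0.001, 1.574]
force: [0.0, -0.4, -1.3]
grip_width: 32.7
grasp_force: 30.0
```

Request:
{"api": "servo_tool", "payload": {
  "deltas": [
    {"dp": [0.2,-0.17,0],"grip": 0.2,"delta_rot": [0,0,0]},
    {"dp": [0.4,-0.34,0],"grip": 0.2,"delta_rot": [0,0,0]},
    {"dp": [0.6,-0.5,0],"grip": 0.2,"delta_rot": [0,0,0]},
    {"dp": [0.698,-0.581,0],"grip": 0.2,"delta_rot": [0,0,0]},
    {"dp": [0.698,-0.581,0],"grip": 0.2,"delta_rot": [0,0,0]}
  ]
}}

```text
t: 16.98
position: [472.9, 144.4, 109.3]
tcp_rot: [-3.141, -0.0, 1.574]
force: [0.4, 0.8, -0.6]
grip_width: 32.6
grasp_force: 30.1
```

```bash
python3 - <<'E'
from h import *
f,s,P,rays,o=look([("tray_turquoise",10)])
lid(f,s,P,0,6,s["position"][2]+7)
cv2.imwrite("pics/w6.png",f["pixels"][:,:,::-1])
E
```

```text
17.1333 [475.8 142.2 110. ] [3.14  0.    1.571] 32.6
tray_turquoise 0.63 [252. 262.  82. 100.] (array([476.5,  92.4]), array([62. , 83.1]), -0.001) mean [476.4  92.2] z 116.3
tray_turquoise 0.6 [266. 157. 217. 308.] (array([476.7, 161.4]), array([120.6, 210.1]), -0.153) mean [478.7 192. ] z 4.4
lid [252. 273.] 5098 [476.5 144.7 116.4] (array([476.5, 143.2]), array([33. , 34.1]), -0.047) rel world [0.7 2.4 6.4]
```

View pics/w6.png

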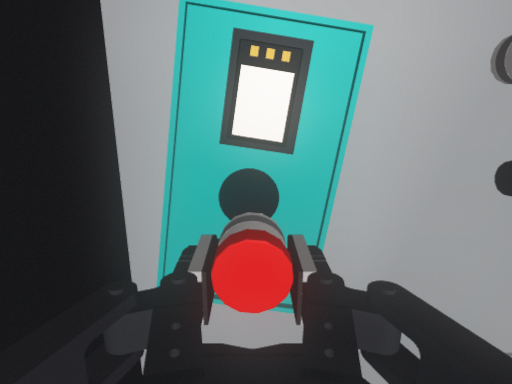

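Request:
{"api": "servo_tool", "payload": {
  "deltas": [
    {"dp": [0,-0.017,0.15],"grip": 0.2,"delta_rot": [0,0,0]},
    {"dp": [0,-0.017,0.3],"grip": 0.2,"delta_rot": [0,0,0]},
    {"dp": [0,-0.017,0.42],"grip": 0.2,"delta_rot": [0,0,0]},
    {"dp": [0,-0.017,0.48],"grip": 0.2,"delta_rot": [0,0,0]},
    {"dp": [0,-0.017,0.5],"grip": 0.2,"delta_rot": [0,0,0]}
  ]
}}

```text
t: 17.65
position: [471.8, 141.5, 33.5]
tcp_rot: [-3.137, 0.001, 1.569]
force: [-6.3, -1.8, 13.4]
grip_width: 33.0
grasp_force: 31.1
```

Request:
{"api": "servo_tool", "payload": {
  "deltas": [
    {"dp": [0,0,0.007],"grip": 0.2,"delta_rot": [0,0,0]},
    {"dp": [0,0,0.015],"grip": 0.2,"delta_rot": [0,0,0]},
    {"dp": [0,0,0.015],"grip": 0.2,"delta_rot": [0,0,0]}
  ]
}}

```text
t: 17.9
position: [473.6, 142.2, 33.6]
tcp_rot: [3.14, 0.0, 1.57]
force: [-1.8, -1.0, 2.2]
grip_width: 33.1
grasp_force: 30.3
```

Seated (light contact). Release, lift, check.

Request:
{"api": "servo_tool", "payload": {
  "deltas": [
    {"dp": [0,0,0],"grip": 0.65,"delta_rot": [0,0,0]},
    {"dp": [0,0,0],"grip": 0.65,"delta_rot": [0,0,0]},
    {"dp": [0,0,0],"grip": 0.65,"delta_rot": [0,0,0]},
    {"dp": [0,0,-0.1],"grip": 0.65,"delta_rot": [0,0,0]},
    {"dp": [0,0,-0.3],"grip": 0.65,"delta_rot": [0,0,0]}
  ]
}}

```text
t: 18.32
position: [469.2, 141.9, 73.9]
tcp_rot: [-3.133, 0.002, 1.57]
force: [-0.3, -0.1, -0.1]
grip_width: 55.7
grasp_force: 0.0
```

Request:
{"api": "servo_tool", "payload": {
  "deltas": [
    {"dp": [0,0,-0.2],"grip": 0.65,"delta_rot": [0,0,0]},
    {"dp": [0,0,-0.35],"grip": 0.65,"delta_rot": [0,0,0]},
    {"dp": [0,0,-0.35],"grip": 0.65,"delta_rot": [0,0,0]},
    {"dp": [0,0,-0.35],"grip": 0.65,"delta_rot": [0,0,0]}
  ]
}}

```text
t: 18.65
position: [473.6, 142.8, 131.6]
tcp_rot: [3.138, -0.001, 1.571]
force: [1.0, 0.2, -0.1]
grip_width: 55.3
grasp_force: 0.0
```

```bash
python3 - <<'E'
from h import *
f,s,P,rays,o=look([("tray_turquoise",10),("battery_white",12)])
lid(f,s,P,0,6,40)
E
```

```text
18.8 [471.3 142.4 128.1] [-3.139e+00  1.000e-03  1.571e+00] 55.6
tray_turquoise 0.6 [272. 152. 199. 296.] (array([476.7, 160.9]), array([121.7, 211.4]), -0.15) mean [479.1 175.7] z 4.4
battery_white 0.64 [270.  92.  75. 101.] (array([483.6, 215. ]), array([40.6, 62. ]), -0.159) mean [483.9 216. ] z 12.3
lid [255. 203.] 1838 [474.3 144.3  40. ] (array([474.3, 143.7]), array([32.5, 33.1]), 0.564) rel world [  3.    1.9 -88.1]
```

Request:
{"api": "servo_tool", "payload": {
  "deltas": [
    {"dp": [0.313,0.59,0],"grip": 0.65,"delta_rot": [0,0,0]},
    {"dp": [0.313,0.59,0],"grip": 0.65,"delta_rot": [0,0,0]},
    {"dp": [0.313,0.59,0],"grip": 0.65,"delta_rot": [0,0,0]},
    {"dp": [0.626,1.0,0],"grip": 0.65,"delta_rot": [0,0,0]},
    {"dp": [0.626,1.0,0],"grip": 0.65,"delta_rot": [0,0,0]}
  ]
}}

```text
t: 19.37
position: [623.1, 237.1, 128.0]
tcp_rot: [-3.14, 0.001, 1.57]
force: [-0.6, -0.9, 1.3]
grip_width: 55.3
grasp_force: 0.0
```

Request:
{"api": "servo_tool", "payload": {
  "deltas": [
    {"dp": [0,0.18,0],"grip": 0.65,"delta_rot": [0,0,0]},
    {"dp": [0,0.18,0],"grip": 0.65,"delta_rot": [0,0,0]},
    {"dp": [0,0.18,0],"grip": 0.65,"delta_rot": [0,0,0]},
    {"dp": [0,0.18,0],"grip": 0.65,"delta_rot": [0,0,0]}
  ]
}}

```text
t: 19.7
position: [648.3, 236.1, 128.3]
tcp_rot: [-3.139, 0.001, 1.57]
force: [0.4, -0.0, 0.4]
grip_width: 55.7
grasp_force: 0.0
```

```bash
python3 - <<'E'
from h import *
f,s,P,rays,o=look([])
lid(f,s,P,105,130,36)
E
```

```text
19.85 [648.2 236.1 129.4] [-3.141  0.     1.57 ] 55.8
lid [253. 200.] 1755 [649.8 238.7  36. ] (array([650.1, 238. ]), array([32.7, 32.7]), 1.514) rel world [  1.6   2.6 -93.4]
lid [473.  68.] 1419 [785.6 323.3  36.1] (array([785.4, 321.5]), array([ 2.8, 82.8]), 0.004) rel world [137.3  87.2 -93.3]
```

Request:
{"api": "servo_tool", "payload": {
  "deltas": [
    {"dp": [0.012,0.012,0.2],"grip": 0.65,"delta_rot": [0,0,0]},
    {"dp": [0.012,0.012,0.4],"grip": 0.65,"delta_rot": [0,0,0]},
    {"dp": [0.012,0.012,0.6],"grip": 0.65,"delta_rot": [0,0,0]},
    {"dp": [0.012,0.012,0.67],"grip": 0.65,"delta_rot": [0,0,0]},
    {"dp": [0.012,0.012,0.69],"grip": 0.65,"delta_rot": [0,0,0]}
  ]
}}

```text
t: 20.32
position: [648.4, 237.4, 22.9]
tcp_rot: [-3.136, 0.002, 1.571]
force: [-0.7, -0.6, -0.7]
grip_width: 55.6
grasp_force: 0.0
```

Request:
{"api": "servo_tool", "payload": {
  "deltas": [
    {"dp": [0,0,0],"grip": 0.65,"delta_rot": [0,0,0]},
    {"dp": [0,0,0],"grip": 0.65,"delta_rot": [0,0,0]},
    {"dp": [0,0,0],"grip": 0.2,"delta_rot": [0,0,0]},
    {"dp": [0,0,0],"grip": 0.2,"delta_rot": [0,0,0]},
    {"dp": [0,0,0],"grip": 0.2,"delta_rot": [0,0,0]}
  ]
}}

```text
t: 20.73
position: [652.8, 238.7, 29.0]
tcp_rot: [3.138, -0.001, 1.571]
force: [-1.0, 0.7, 6.3]
grip_width: 33.1
grasp_force: 29.6
```

Request:
{"api": "servo_tool", "payload": {
  "deltas": [
    {"dp": [0,0,0],"grip": 0.2,"delta_rot": [0,0,0]},
    {"dp": [0,0,-0.1],"grip": 0.2,"delta_rot": [0,0,0]},
    {"dp": [0,0,-0.3],"grip": 0.2,"delta_rot": [0,0,0]},
    {"dp": [0,0,-0.5],"grip": 0.2,"delta_rot": [0,0,0]},
    {"dp": [0,0,-0.6],"grip": 0.2,"delta_rot": [0,0,0]}
  ]
}}

```text
t: 21.15
position: [653.0, 238.8, 121.5]
tcp_rot: [3.136, -0.002, 1.571]
force: [1.5, 1.2, 0.2]
grip_width: 32.9
grasp_force: 29.9
```

Request:
{"api": "servo_tool", "payload": {
  "deltas": [
    {"dp": [-0.23,-0.095,0],"grip": 0.2,"delta_rot": [0,0,0]},
    {"dp": [-0.46,-0.19,0],"grip": 0.2,"delta_rot": [0,0,0]},
    {"dp": [-0.69,-0.28,0],"grip": 0.2,"delta_rot": [0,0,0]},
    {"dp": [-0.913,-0.373,0],"grip": 0.2,"delta_rot": [0,0,0]}
  ]
}}

```text
t: 21.48
position: [594.3, 100.1, 116.7]
tcp_rot: [3.141, 0.0, 1.571]
force: [1.2, 0.1, -0.8]
grip_width: 32.9
grasp_force: 29.9
```

Request:
{"api": "servo_tool", "payload": {
  "deltas": [
    {"dp": [-0.23,-0.095,0],"grip": 0.2,"delta_rot": [0,0,0]},
    {"dp": [-0.46,-0.19,0],"grip": 0.2,"delta_rot": [0,0,0]},
    {"dp": [-0.69,-0.28,0],"grip": 0.2,"delta_rot": [0,0,0]},
    {"dp": [-0.913,-0.373,0],"grip": 0.2,"delta_rot": [0,0,0]}
  ]
}}

```text
t: 21.82
position: [538.2, -37.1, 116.7]
tcp_rot: [3.141, 0.0, 1.571]
force: [0.9, -0.4, -1.2]
grip_width: 32.9
grasp_force: 29.9
```

Request:
{"api": "servo_tool", "payload": {
  "deltas": [
    {"dp": [-0.23,-0.095,0],"grip": 0.2,"delta_rot": [0,0,0]},
    {"dp": [-0.46,-0.19,0],"grip": 0.2,"delta_rot": [0,0,0]},
    {"dp": [-0.69,-0.28,0],"grip": 0.2,"delta_rot": [0,0,0]},
    {"dp": [-0.913,-0.373,0],"grip": 0.2,"delta_rot": [0,0,0]},
    {"dp": [-0.913,-0.373,0],"grip": 0.2,"delta_rot": [0,0,0]}
  ]
}}

```text
t: 22.23
position: [481.3, -177.1, 116.8]
tcp_rot: [-3.142, 0.002, 1.565]
force: [0.0, 0.6, 0.7]
grip_width: 32.6
grasp_force: 30.0
```

```bash
python3 - <<'E'
from h import *
f,s,P,rays,o=look([("tray_orange",10)])
lid(f,s,P,105,130,s["position"][2]+7)
cv2.imwrite("pics/w7.png",f["pixels"][:,:,::-1])
E
```

```text
22.3833 [ 483.1 -172.7  116.5] [ 3.141 -0.     1.569] 32.6
tray_orange 0.62 [235. 155. 212. 310.] (array([ 480. , -154.1]), array([120.2, 210.2]), 0.15) mean [ 477.  -120.1] z 4.4
lid [252. 279.] 5041 [ 484.  -172.2  123.5] (array([ 484. , -173.5]), array([33.5, 33.5]), 0.751) rel world [0.8 0.5 7. ]
lid [267. 241.] 1 [ 490.  -158.   118.6] (array([ 490., -158.]), array([0., 0.]), -1.571) rel world [ 6.9 14.6  2.2]
```

View pics/w7.png

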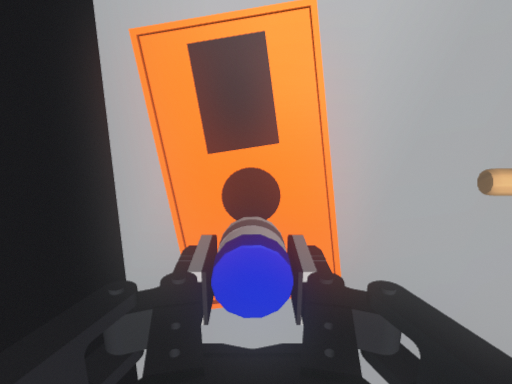

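Request:
{"api": "servo_tool", "payload": {
  "deltas": [
    {"dp": [0.01,-0.009,0.15],"grip": 0.2,"delta_rot": [0,0,0]},
    {"dp": [0.01,-0.009,0.3],"grip": 0.2,"delta_rot": [0,0,0]},
    {"dp": [0.01,-0.009,0.45],"grip": 0.2,"delta_rot": [0,0,0]},
    {"dp": [0.01,-0.009,0.52],"grip": 0.2,"delta_rot": [0,0,0]},
    {"dp": [0.01,-0.009,0.545],"grip": 0.2,"delta_rot": [0,0,0]}
  ]
}}

```text
t: 22.9
position: [480.5, -169.1, 32.9]
tcp_rot: [-3.136, -0.003, 1.573]
force: [-8.0, 3.8, 16.0]
grip_width: 33.0
grasp_force: 31.1
```

Request:
{"api": "servo_tool", "payload": {
  "deltas": [
    {"dp": [0,0,0.007],"grip": 0.2,"delta_rot": [0,0,0]},
    {"dp": [0,0,0.015],"grip": 0.2,"delta_rot": [0,0,0]},
    {"dp": [0,0,0.015],"grip": 0.2,"delta_rot": [0,0,0]}
  ]
}}

```text
t: 23.15
position: [482.8, -171.0, 33.1]
tcp_rot: [3.14, 0.001, 1.571]
force: [0.1, -1.0, -0.7]
grip_width: 32.8
grasp_force: 30.0
```

Request:
{"api": "servo_tool", "payload": {
  "deltas": [
    {"dp": [0,0,0.004],"grip": 0.2,"delta_rot": [0,0,0]},
    {"dp": [0,0,0.004],"grip": 0.65,"delta_rot": [0,0,0]},
    {"dp": [0,0,0.004],"grip": 0.65,"delta_rot": [0,0,0]},
    {"dp": [0,0,0.004],"grip": 0.65,"delta_rot": [0,0,0]},
    {"dp": [0,0,-0.1],"grip": 0.65,"delta_rot": [0,0,0]}
  ]
}}

```text
t: 23.57
position: [479.5, -170.0, 44.4]
tcp_rot: [-3.136, -0.003, 1.57]
force: [-0.5, 0.6, -0.7]
grip_width: 55.6
grasp_force: 0.0
```

Request:
{"api": "servo_tool", "payload": {
  "deltas": [
    {"dp": [0,0,-0.2],"grip": 0.65,"delta_rot": [0,0,0]},
    {"dp": [0,0,-0.4],"grip": 0.65,"delta_rot": [0,0,0]},
    {"dp": [0,0,-0.55],"grip": 0.65,"delta_rot": [0,0,0]},
    {"dp": [0,0,-0.55],"grip": 0.65,"delta_rot": [0,0,0]},
    {"dp": [0,0,-0.55],"grip": 0.65,"delta_rot": [0,0,0]}
  ]
}}

```text
t: 23.98
position: [482.9, -171.6, 131.5]
tcp_rot: [3.138, 0.002, 1.571]
force: [-0.8, 0.4, -0.4]
grip_width: 56.0
grasp_force: 0.0
```

```bash
python3 - <<'E'
from h import *
f,s,P,rays,o=look([("tray_orange",10)])
lid(f,s,P,105,130,40)
E
```

```text
24.1333 [ 480.8 -170.6  128. ] [-3.139e+00 -1.000e-03  1.571e+00] 55.2
tray_orange 0.75 [254. 203.  50.  61.] (array([ 483.4, -178.4]), array([38. , 44.4]), 0.0) mean [ 483.3 -178.2] z 40.0
tray_orange 0.66 [241. 156. 200. 293.] (array([ 480.1, -154.6]), array([121.4, 211.5]), 0.15) mean [ 477.  -137.7] z 4.4
lid [255. 208.] 1669 [ 483.7 -171.7   40.2] (array([ 483.8, -172. ]), array([31.8, 31.9]), -1.533) rel world [  2.9  -1.1 -87.8]
```

Request:
{"api": "servo_tool", "payload": {
  "deltas": [
    {"dp": [0.23,0.02,0],"grip": 0.65,"delta_rot": [0,0,0]},
    {"dp": [0.46,0.04,0],"grip": 0.65,"delta_rot": [0,0,0]},
    {"dp": [0.7,0.06,0],"grip": 0.65,"delta_rot": [0,0,0]},
    {"dp": [0.925,0.071,0],"grip": 0.65,"delta_rot": [0,0,0]}
  ]
}}

```text
t: 24.57
position: [491.8, -30.9, 128.5]
tcp_rot: [-3.14, -0.0, 1.57]
force: [0.4, -1.4, 0.1]
grip_width: 55.4
grasp_force: 0.0
```

Request:
{"api": "servo_tool", "payload": {
  "deltas": [
    {"dp": [0.23,0.02,0],"grip": 0.65,"delta_rot": [0,0,0]},
    {"dp": [0.46,0.04,0],"grip": 0.65,"delta_rot": [0,0,0]},
    {"dp": [0.7,0.06,0],"grip": 0.65,"delta_rot": [0,0,0]},
    {"dp": [0.925,0.071,0],"grip": 0.65,"delta_rot": [0,0,0]}
  ]
}}

```text
t: 24.9
position: [502.5, 108.3, 128.6]
tcp_rot: [-3.14, 0.0, 1.571]
force: [0.9, -0.4, 0.4]
grip_width: 55.1
grasp_force: 0.0
```

Request:
{"api": "servo_tool", "payload": {
  "deltas": [
    {"dp": [0.23,0.02,0],"grip": 0.65,"delta_rot": [0,0,0]},
    {"dp": [0.46,0.04,0],"grip": 0.65,"delta_rot": [0,0,0]},
    {"dp": [0.7,0.06,0],"grip": 0.65,"delta_rot": [0,0,0]},
    {"dp": [0.925,0.071,0],"grip": 0.65,"delta_rot": [0,0,0]}
  ]
}}

```text
t: 25.23
position: [513.2, 246.9, 128.4]
tcp_rot: [-3.14, 0.001, 1.571]
force: [0.3, -0.4, -0.2]
grip_width: 55.9
grasp_force: 0.0
```

Request:
{"api": "servo_tool", "payload": {
  "deltas": [
    {"dp": [0.23,0.02,0],"grip": 0.65,"delta_rot": [0,0,0]},
    {"dp": [0.46,0.04,0],"grip": 0.65,"delta_rot": [0,0,0]},
    {"dp": [0.7,0.06,0],"grip": 0.65,"delta_rot": [0,0,0]},
    {"dp": [0.925,0.071,0],"grip": 0.65,"delta_rot": [0,0,0]},
    {"dp": [0.925,0.071,0],"grip": 0.65,"delta_rot": [0,0,0]}
  ]
}}

```text
t: 25.65
position: [523.8, 388.8, 128.4]
tcp_rot: [-3.141, -0.001, 1.575]
force: [-1.0, -0.9, 0.6]
grip_width: 55.4
grasp_force: 0.0
```

```bash
python3 - <<'E'
from h import *
f,s,P,rays,o=look([("battery_yellow",8)])
E
```

```text
25.8 [523.9 383.6 128.1] [-3.139e+00  2.000e-03  1.571e+00] 55.5
battery_yellow 0.9 [253. 192.  49.  82.] (array([523.7, 384.6]), array([39.9, 63.8]), -0.028) mean [523.7 385.9] z 8.4
```

Request:
{"api": "servo_tool", "payload": {
  "deltas": [
    {"dp": [0.01,0,0.2],"grip": 0.65,"delta_rot": [0,0,0.018]},
    {"dp": [0.01,0,0.4],"grip": 0.65,"delta_rot": [0,0,0.018]},
    {"dp": [0.01,0,0.6],"grip": 0.65,"delta_rot": [0,0,0.018]},
    {"dp": [0.01,0,0.67],"grip": 0.65,"delta_rot": [0,0,0.018]},
    {"dp": [0.01,0,0.7],"grip": 0.65,"delta_rot": [0,0,0.018]}
  ]
}}

```text
t: 26.32
position: [522.8, 383.1, 21.6]
tcp_rot: [-3.137, 0.003, 1.541]
force: [-0.0, -0.6, 0.4]
grip_width: 55.6
grasp_force: 0.0
```

Request:
{"api": "servo_tool", "payload": {
  "deltas": [
    {"dp": [0,0,0.01],"grip": 0.65,"delta_rot": [0,0,0]},
    {"dp": [0,0,0.02],"grip": 0.65,"delta_rot": [0,0,0]},
    {"dp": [0,0,0.02],"grip": 0.65,"delta_rot": [0,0,0]}
  ]
}}

```text
t: 26.57
position: [525.9, 386.0, 23.8]
tcp_rot: [3.139, -0.002, 1.542]
force: [-0.0, -0.0, 0.2]
grip_width: 55.7
grasp_force: 0.0
```

Request:
{"api": "servo_tool", "payload": {
  "deltas": [
    {"dp": [0,0,0],"grip": 0.3,"delta_rot": [0,0,0]},
    {"dp": [0,0,0],"grip": 0.3,"delta_rot": [0,0,0]},
    {"dp": [0,0,0],"grip": 0.3,"delta_rot": [0,0,0]},
    {"dp": [0,0,0],"grip": 0.3,"delta_rot": [0,0,0]}
  ]
}}

```text
t: 26.9
position: [525.8, 386.2, 23.9]
tcp_rot: [3.139, -0.002, 1.543]
force: [-0.4, -1.3, 6.3]
grip_width: 38.3
grasp_force: 29.9
```

Request:
{"api": "servo_tool", "payload": {
  "deltas": [
    {"dp": [0,0,-0.1],"grip": 0.3,"delta_rot": [0,0,-0.018]},
    {"dp": [0,0,-0.3],"grip": 0.3,"delta_rot": [0,0,-0.018]},
    {"dp": [0,0,-0.5],"grip": 0.3,"delta_rot": [0,0,-0.018]},
    {"dp": [0,0,-0.6],"grip": 0.3,"delta_rot": [0,0,-0.018]},
    {"dp": [0,0,-0.6],"grip": 0.3,"delta_rot": [0,0,-0.018]}
  ]
}}

```text
t: 27.32
position: [527.2, 387.2, 117.3]
tcp_rot: [3.134, -0.005, 1.571]
force: [1.1, 0.7, 0.1]
grip_width: 37.9
grasp_force: 30.2
```

Request:
{"api": "servo_tool", "payload": {
  "deltas": [
    {"dp": [-0.2,-0.022,0],"grip": 0.3,"delta_rot": [0,0,0]},
    {"dp": [-0.4,-0.044,0],"grip": 0.3,"delta_rot": [0,0,0]},
    {"dp": [-0.6,-0.066,0],"grip": 0.3,"delta_rot": [0,0,0]},
    {"dp": [-0.808,-0.088,0],"grip": 0.3,"delta_rot": [0,0,0]}
  ]
}}

```text
t: 27.65
position: [510.0, 262.9, 109.7]
tcp_rot: [-3.139, 0.001, 1.572]
force: [0.2, -0.3, -0.5]
grip_width: 37.9
grasp_force: 30.2
```

Request:
{"api": "servo_tool", "payload": {
  "deltas": [
    {"dp": [-0.2,-0.022,0],"grip": 0.3,"delta_rot": [0,0,0]},
    {"dp": [-0.4,-0.044,0],"grip": 0.3,"delta_rot": [0,0,0]},
    {"dp": [-0.6,-0.066,0],"grip": 0.3,"delta_rot": [0,0,0]},
    {"dp": [-0.808,-0.088,0],"grip": 0.3,"delta_rot": [0,0,0]}
  ]
}}

```text
t: 27.98
position: [496.7, 141.6, 109.9]
tcp_rot: [-3.139, 0.0, 1.571]
force: [0.2, 0.0, 0.8]
grip_width: 37.7
grasp_force: 30.2
```

Request:
{"api": "servo_tool", "payload": {
  "deltas": [
    {"dp": [-0.2,-0.022,0],"grip": 0.3,"delta_rot": [0,0,0]},
    {"dp": [-0.4,-0.044,0],"grip": 0.3,"delta_rot": [0,0,0]},
    {"dp": [-0.6,-0.066,0],"grip": 0.3,"delta_rot": [0,0,0]},
    {"dp": [-0.808,-0.088,0],"grip": 0.3,"delta_rot": [0,0,0]}
  ]
}}

```text
t: 28.32
position: [483.5, 20.7, 110.0]
tcp_rot: [-3.139, -0.0, 1.571]
force: [0.3, -0.2, -1.1]
grip_width: 38.1
grasp_force: 30.2
```

Request:
{"api": "servo_tool", "payload": {
  "deltas": [
    {"dp": [-0.2,-0.022,0],"grip": 0.3,"delta_rot": [0,0,-0.096]},
    {"dp": [-0.4,-0.044,0],"grip": 0.3,"delta_rot": [0,0,-0.096]},
    {"dp": [-0.6,-0.066,0],"grip": 0.3,"delta_rot": [0,0,-0.096]},
    {"dp": [-0.808,-0.088,0],"grip": 0.3,"delta_rot": [0,0,-0.096]},
    {"dp": [-0.808,-0.088,0],"grip": 0.3,"delta_rot": [0,0,-0.096]}
  ]
}}

```text
t: 28.73
position: [470.5, -103.0, 110.4]
tcp_rot: [-3.14, 0.001, 1.717]
force: [0.5, 0.5, -0.3]
grip_width: 38.1
grasp_force: 30.2
```

```bash
python3 - <<'E'
from h import *
f,s,P,rays,o=look([("tray_orange",10)])
d=vision.trace(f,"battery_yellow")[0]; m=d["region"]; Rt=R.from_euler("xyz",s["tcp_rot"]).as_matrix(); q=((P-s["position"])@Rt)
z=np.median(q[m][:,2]); k=onplane(rays@Rt,Rt.T@(o-s["position"]),m,z); r=rect(k); print("tool",z,r,"world",(s["position"]+Rt@np.r_[r[0],z]).round(1))
cv2.imwrite("pics/w8.png",f["pixels"][:,:,::-1])
E
```

```text
28.8833 [470.9 -99.1 110.4] [-3.14e+00 -1.00e-03  1.72e+00] 37.9
tray_orange 0.94 [254. 240. 177. 218.] (array([ 477.3, -136.1]), array([121.4, 176. ]), 0.15) mean [ 472.4 -100.5] z 4.4Traceback (most recent call last):
  File "<stdin>", line 3, in <module>
IndexError: list index out of range
```

```bash
python3 - <<'E'
from h import *
f,s,P,rays,o=look([]); Rt=R.from_euler("xyz",s["tcp_rot"]).as_matrix(); q=((P-s["position"])@Rt); hsv=cv2.cvtColor(f["pixels"],cv2.COLOR_RGB2HSV)
m=(cv2.inRange(hsv,(24,100,80),(36,255,255))>0)&(abs(q[...,2]-15)<6)
z=np.median(q[m][:,2]); k=onplane(rays@Rt,Rt.T@(o-s["position"]),m,z); print("label",z,rect(k))
cv2.imwrite("pics/w8.png",f["pixels"][:,:,::-1])
E
```

```text
29.1833 [471.8 -98.5 111.6] [-3.141 -0.     1.723] 37.8
label 15.514054411196504 (array([-7.9,  0.6]), array([33.8, 42.9]), -1.571)
```

View pics/w8.png

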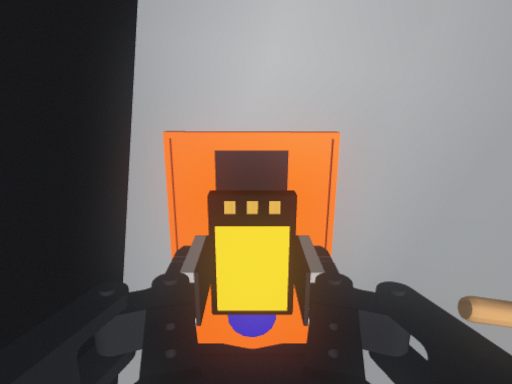

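Request:
{"api": "servo_tool", "payload": {
  "deltas": [
    {"dp": [0,0,0.15],"grip": 0.3,"delta_rot": [0,0,0]},
    {"dp": [0,0,0.3],"grip": 0.3,"delta_rot": [0,0,0]},
    {"dp": [0,0,0.45],"grip": 0.3,"delta_rot": [0,0,0]},
    {"dp": [0,0,0.53],"grip": 0.3,"delta_rot": [0,0,0]},
    {"dp": [0,0,0.55],"grip": 0.3,"delta_rot": [0,0,0]}
  ]
}}

```text
t: 29.65
position: [470.2, -98.5, 27.6]
tcp_rot: [-3.137, -0.002, 1.722]
force: [-4.3, 2.0, 10.4]
grip_width: 38.2
grasp_force: 36.4
```

Request:
{"api": "servo_tool", "payload": {
  "deltas": [
    {"dp": [0,0,0.007],"grip": 0.3,"delta_rot": [0,0,0]},
    {"dp": [0,0,0.018],"grip": 0.3,"delta_rot": [0,0,0]},
    {"dp": [0,0,0.018],"grip": 0.3,"delta_rot": [0,0,0]}
  ]
}}

```text
t: 29.9
position: [472.2, -99.2, 27.8]
tcp_rot: [-3.141, -0.0, 1.722]
force: [-2.4, 0.4, 4.2]
grip_width: 37.7
grasp_force: 35.6
```

Seated. Release, rise and back off so the top camera sees everything.

Request:
{"api": "servo_tool", "payload": {
  "deltas": [
    {"dp": [0,0,0],"grip": 0.65,"delta_rot": [0,0,0]},
    {"dp": [0,0,0],"grip": 0.65,"delta_rot": [0,0,0]},
    {"dp": [0,0,0],"grip": 0.65,"delta_rot": [0,0,0]},
    {"dp": [0,0,-0.1],"grip": 0.65,"delta_rot": [0,0,0]},
    {"dp": [0,0,-0.3],"grip": 0.65,"delta_rot": [0,0,0]}
  ]
}}

```text
t: 30.32
position: [468.5, -98.3, 68.3]
tcp_rot: [-3.134, -0.004, 1.721]
force: [0.5, -0.7, 0.0]
grip_width: 55.4
grasp_force: 0.0
```

Request:
{"api": "servo_tool", "payload": {
  "deltas": [
    {"dp": [0,0,-0.25],"grip": 0.65,"delta_rot": [0,0,0]},
    {"dp": [0,0,-0.5],"grip": 0.65,"delta_rot": [0,0,0]},
    {"dp": [0,0,-0.75],"grip": 0.65,"delta_rot": [0,0,0]},
    {"dp": [0,0,-0.75],"grip": 0.65,"delta_rot": [0,0,0]},
    {"dp": [0,0,-0.75],"grip": 0.65,"delta_rot": [0,0,0]}
  ]
}}

```text
t: 30.73
position: [473.6, -99.9, 187.5]
tcp_rot: [3.135, 0.003, 1.721]
force: [-0.1, 0.0, 0.3]
grip_width: 55.3
grasp_force: 0.0
```

```bash
python3 - <<'E'
from h import *
f,s,P,rays,o=look([("tray_orange",10),("battery_yellow",12)])
lid(f,s,P,105,130,40)
hsv=cv2.cvtColor(f["pixels"],cv2.COLOR_RGB2HSV); m=cv2.inRange(hsv,(24,100,80),(36,255,255))>0; print("label",rect(onplane(rays,o,m,12)),np.median(P[m][:,2]))
a=f["pixels"][:,:,::-1]; b=vision.grab_frame("top")["pixels"][:,:,::-1]
h,w=145,345; t=cv2.resize(b[125:270,75:420],(512,215))
cv2.imwrite("pics/w9.png",np.vstack([a,t]))
E
```

```text
30.8833 [470.7 -99.  182.2] [-3.139e+00 -1.000e-03  1.721e+00] 55.4
tray_orange 0.76 [255. 225. 139. 205.] (array([ 480.1, -154.3]), array([120.1, 210.3]), 0.15) mean [ 478.9 -148.7] z 4.4
battery_yellow 0.68 [253. 181.  42.  68.] (array([472.8, -99.9]), array([40.6, 62.2]), 0.151) mean [473.1 -99.4] z 12.4
lid [254. 266.] 874 [ 483.7 -171.7   40.2] (array([ 483.7, -172. ]), array([30.7, 30.8]), 0.732) rel world [  13.   -72.7 -142.1]
label (array([ 474.2, -107.4]), array([33.6, 43. ]), 0.151) 12.489006633450288
```

View pics/w9.png

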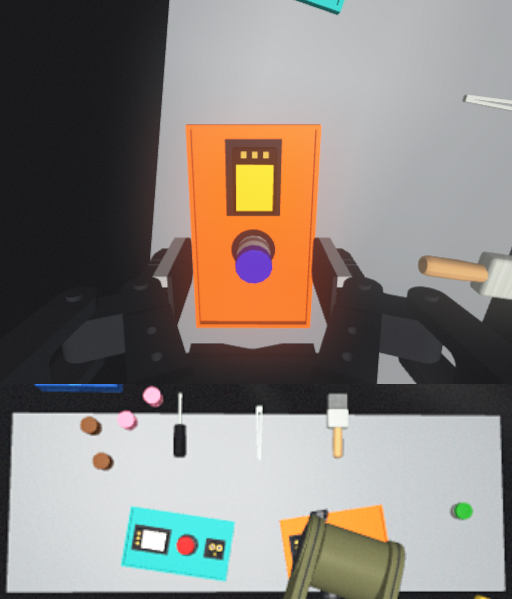

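The wrist view shows the yellow battery centred at (253,181) and the blue jar at (254,266), each on its pad. The top view below shows the turquoise kit complete, and the green jar untouched at (462,511).

```bash
python3 -c "
from workcell import ctrl
print(ctrl.sign_off())"
```

```text
the job is handed in; nothing more can be done
None
```

I placed and released all five parts, each measuring within about 2 mm of its pad centre (12 mm allowed); the green-lidded jar was not touched, and I handed the job in at about 31 s. The hand-in returned no verdict.

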